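# Load the filter tray of a microscope feed stage

### The job

Crank the handwheel of the feed stage until the tray's pointer stands on the load mark (the long line farther from the lamp bridge); with the tray there, pull every filter carrier out of the clip strip, fetch the one lying loose on the desk as well, and lay each flat and fully home in a bay of its own in the tray, with its tongue in the bay's notch towards the bridge. When all are in, crank the tray in under the bridge until the pointer stands on the read mark, and leave the other things on the desk where they are.

Things in the scene. Friction and masses are not known exactly. Their poses are not given: they have to be found in the camera images.
- c1: Filter carrier (all six alike, 140 g): aluminium bar 96 x 30 x 10 mm, long edges rounded; black grip fin on its middle, 30 mm along the bar, 14 mm wide, top 34 mm above the underside; tongue 14 mm wide, 8 mm thick juts 22 mm from one end. Origin: centre of the bar's underside; x towards the tongue, z up. Starts in a clip strip slot, tongue to either end; may be absent.
- c1_tongue (a point): Tip of c1's tongue, 70 mm from the carrier's origin along its x, 4 mm above its underside.
- c2: Filter carrier (all six alike, 140 g): aluminium bar 96 x 30 x 10 mm, long edges rounded; black grip fin on its middle, 30 mm along the bar, 14 mm wide, top 34 mm above the underside; tongue 14 mm wide, 8 mm thick juts 22 mm from one end. Origin: centre of the bar's underside; x towards the tongue, z up. Starts in a clip strip slot, tongue to either end; may be absent.
- c2_tongue (a point): Tip of c2's tongue, 70 mm from the carrier's origin along its x, 4 mm above its underside.
- c3: Filter carrier (all six alike, 140 g): aluminium bar 96 x 30 x 10 mm, long edges rounded; black grip fin on its middle, 30 mm along the bar, 14 mm wide, top 34 mm above the underside; tongue 14 mm wide, 8 mm thick juts 22 mm from one end. Origin: centre of the bar's underside; x towards the tongue, z up. Starts in a clip strip slot, tongue to either end; may be absent.
- c3_tongue (a point): Tip of c3's tongue, 70 mm from the carrier's origin along its x, 4 mm above its underside.
- c4: Filter carrier (all six alike, 140 g): aluminium bar 96 x 30 x 10 mm, long edges rounded; black grip fin on its middle, 30 mm along the bar, 14 mm wide, top 34 mm above the underside; tongue 14 mm wide, 8 mm thick juts 22 mm from one end. Origin: centre of the bar's underside; x towards the tongue, z up. Starts in a clip strip slot, tongue to either end; may be absent.
- c4_tongue (a point): Tip of c4's tongue, 70 mm from the carrier's origin along its x, 4 mm above its underside.
- c5: Filter carrier (all six alike, 140 g): aluminium bar 96 x 30 x 10 mm, long edges rounded; black grip fin on its middle, 30 mm along the bar, 14 mm wide, top 34 mm above the underside; tongue 14 mm wide, 8 mm thick juts 22 mm from one end. Origin: centre of the bar's underside; x towards the tongue, z up. Starts in a clip strip slot, tongue to either end; may be absent.
- c5_tongue (a point): Tip of c5's tongue, 70 mm from the carrier's origin along its x, 4 mm above its underside.
- c6: Filter carrier (all six alike, 140 g): aluminium bar 96 x 30 x 10 mm, long edges rounded; black grip fin on its middle, 30 mm along the bar, 14 mm wide, top 34 mm above the underside; tongue 14 mm wide, 8 mm thick juts 22 mm from one end. Origin: centre of the bar's underside; x towards the tongue, z up. Starts loose on the desk, in front of strip and stage.
- c6_tongue (a point): Tip of c6's tongue, 70 mm from the carrier's origin along its x, 4 mm above its underside.
- strip: Clip strip, fixed: grey plate 130 (x) x 242 x 12 mm, five slots along y at -92, -46, 0, 46, 92 mm. A carrier lies along x on the plate's top, between a 10 mm wall at its -y edge and a sprung jaw whose two lips, 33 mm either side of the slot's middle and up to 15 mm above the plate, overlap its edge 2 mm. A straight pull up of 8 to 15 N frees it. Origin: centre of the underside.
- stage: Feed stage, fixed: white base plate x -98 to 125, y -188 to 188, 12 mm thick. Lamp bridge over the tray at x 60 to 100, y -186 to 87 (44 mm free below, top 67 mm up). Handwheel: grey disc, radius 50, top 31 mm up, upright axis at x -45, y 137. Tray's middle line at y -46. Origin: on the underside; x is the way the tray goes in, under the bridge.
- tray (a joint): Tray travel along the stage's x, m: 0 fully out, 0.076 fully in. 0.010: pointer on the load mark; 0.070: on the read mark. Driven only by the handwheel, 40 mm a turn: clockwise seen from above sends it in, anticlockwise out. It stays where it is left; turning takes about 2 N at the knob.
- tray_ref (a point): Middle of the grey tray's floor (upper face, 22 mm above the desk), axes as the stage's. Five bays along x, centres at y -92, -46, 0, 46, 92 mm; each 104 x 38 mm between walls 8 mm high. The +x (bridge side) end wall has a 24 mm wide notch in the middle of each bay for the tongue; the -x wall has none. A carrier is home flat on the floor, origin near the bay's centre, x along the tray's +x.
- pointer (a point): Tip of the tray's small red pointer, on the tray's -y side just over the scale.
- load_mark (a point): Load mark: the long scale line nearer the stage's -x end. The pointer is on it when both have the same x in the stage's frame.
- read_mark (a point): Read mark: the long scale line nearer the bridge, 60 mm along the stage's x from the load mark.
- knob_mid (a point): Middle of the handwheel's upright crank knob: a freely spinning black cylinder 18 mm in diameter, from 32 to 72 mm above the desk, 40 mm from the wheel's axis, round which it travels.
- lens_cap: Black round cap, 48 mm across, 14 mm high; to be left alone. Origin: under its centre.
- dish: Two stacked clear dishes, 92 mm across, 30 mm high; to be left alone. Origin: under its centre.
- slide_box: Flat white box, 85 x 125 x 30 mm; to be left alone. Origin: under its centre.
- canister: Clear round tub with a black lid, 42 mm across, 52 mm tall; to be left alone. Origin: under its centre.

How it is judged (in metres and radians):
On the way, in this order (a step that is already met when the one before it is completed fails the run):
1. the pointer stands on the load mark (x of pointer in the frame of load_mark between -0.0025 and 0.0025 m), for 0.2 s.
2. all carriers lie home in the tray's bays, tongues towards the bridge, with the tray still at the load mark (x of c1 in the frame of tray_ref between -0.008 and 0.008 m and y of c1 in the frame of tray_ref between -0.11 and 0.11 m and z of c1 in the frame of tray_ref between -0.003 and 0.003 m and x of each of c1_tongue, c2_tongue, c3_tongue, c4_tongue, c5_tongue, c6_tongue in the frame of tray_ref above 0.06 m and angle between each of c1, c2, c3, c4, c5, c6's own z axis and vertical below 0.08 rad and x of c2 in the frame of tray_ref between -0.008 and 0.008 m and y of c2 in the frame of tray_ref between -0.11 and 0.11 m and z of c2 in the frame of tray_ref between -0.003 and 0.003 m and x of c3 in the frame of tray_ref between -0.008 and 0.008 m and y of c3 in the frame of tray_ref between -0.11 and 0.11 m and z of c3 in the frame of tray_ref between -0.003 and 0.003 m and x of c4 in the frame of tray_ref between -0.008 and 0.008 m and y of c4 in the frame of tray_ref between -0.11 and 0.11 m and z of c4 in the frame of tray_ref between -0.003 and 0.003 m and x of c5 in the frame of tray_ref between -0.008 and 0.008 m and y of c5 in the frame of tray_ref between -0.11 and 0.11 m and z of c5 in the frame of tray_ref between -0.003 and 0.003 m and x of c6 in the frame of tray_ref between -0.008 and 0.008 m and y of c6 in the frame of tray_ref between -0.11 and 0.11 m and z of c6 in the frame of tray_ref between -0.003 and 0.003 m and x of pointer in the frame of load_mark between -0.005 and 0.005 m), for 0.2 s.
3. the pointer stands on the read mark (x of pointer in the frame of read_mark between -0.0025 and 0.0025 m), for 0.2 s.
At the end, for the whole second after the job is handed in: Pointer within 2.5 mm of the read mark; every carrier at rest and level in a tray bay (within 3 mm of floor height, 8 mm of the bay centre along x), tongue through the bridge-side notch. Before: pointer within 2.5 mm of the load mark, and within 5 mm of it when the last carrier went in (all of step 3 and x of c1 in the frame of tray_ref between -0.008 and 0.008 m and y of c1 in the frame of tray_ref between -0.11 and 0.11 m and z of c1 in the frame of tray_ref between -0.003 and 0.003 m and x of each of c1_tongue, c2_tongue, c3_tongue, c4_tongue, c5_tongue, c6_tongue in the frame of tray_ref above 0.06 m and angle between each of c1, c2, c3, c4, c5, c6's own z axis and vertical below 0.08 rad and x of c2 in the frame of tray_ref between -0.008 and 0.008 m and y of c2 in the frame of tray_ref between -0.11 and 0.11 m and z of c2 in the frame of tray_ref between -0.003 and 0.003 m and x of c3 in the frame of tray_ref between -0.008 and 0.008 m and y of c3 in the frame of tray_ref between -0.11 and 0.11 m and z of c3 in the frame of tray_ref between -0.003 and 0.003 m and x of c4 in the frame of tray_ref between -0.008 and 0.008 m and y of c4 in the frame of tray_ref between -0.11 and 0.11 m and z of c4 in the frame of tray_ref between -0.003 and 0.003 m and x of c5 in the frame of tray_ref between -0.008 and 0.008 m and y of c5 in the frame of tray_ref between -0.11 and 0.11 m and z of c5 in the frame of tray_ref between -0.003 and 0.003 m and x of c6 in the frame of tray_ref between -0.008 and 0.008 m and y of c6 in the frame of tray_ref between -0.11 and 0.11 m and z of c6 in the frame of tray_ref between -0.003 and 0.003 m and linear speed of each of c1, c2, c3, c4, c5, c6 below 0.02 m/s); the robot touches nothing.
It fails at once if the round cap, the dishes, the white box or the tub was pushed more than 5 cm (distance of any of lens_cap, dish, slide_box, canister from where it was at the start of the episode above 0.05 m).
Of c1, c2, c3, c4, c5 only 3 to 4 are there at a start; the rules pass over those that are not, and their reading is None.
At some moment in a run one of c6 may be knocked a few centimetres aside while the robot is not near it.
Once in a run the grip may slacken for a moment while it holds something.
It also fails if it takes over 210 s, if anything falls off the work surface, if the arm or the gripper's body presses on something with over 40 N, if the wrist force passes 120 N, or if a joint passes its speed limit or range.

### The arm

A 6-joint arm with a two-finger parallel gripper is mounted at the origin on the work surface. World frame = base frame: x ahead of the robot, y to its left, z up, the work surface at z = 0. Lengths are in m, angles in degrees, forces in N, time in s.
With the tool pointing down it reaches from about 0.35 to 0.875 m from the base axis. Payload 4.2 kg.
Tool frame: the origin (TCP) lies between the finger pads; the fingertips stand 11 mm ahead of it and the grasp point (between the pads) lies 8 mm behind it; z points along the fingers, y is the direction in which the jaws open and shut (so a half turn about z gives the same grasp; the last joint's range is limited). The gripper opens to 87 mm and grips with 3 to 60 N. Pads are 19 mm wide; open, the fingers measure 117 mm over their backs; the gripper's body (75 mm by 190 mm) begins 51 mm behind the grasp point.
Start: joints at [-56.287, 22.042, 0.453, 0, -68.411, -14.817], TCP at [0.202, -0.591, 0.234] pointing down, gripper open.
Joint ranges: [-179.83, 179.83], [-69.29, 118.12], [-61.27, 80.66], [-181.25, 117.63], [-171.15, -9.14], [-177.46, 177.46]. Speed limits (degrees/s): [159.86, 159.86, 180, 180, 180, 180].

### API

Orientations are given as a 3x3 rotation matrix whose columns are the frame's x, y, z axes.
In Python, from station import sense, capture, get_calibration, finish_job, search_frame, cut_out gives the robot as it stands.
- The arm moves only by the tool arm_command, never from a script. Its argument "rows" is a list of rows, each an object with "fingers": the opening in per cent of the stroke, from 0 (shut) to 100 (fully open); "travel": the shift along the tool's x, y, z in cm, a list of three; "roll": the turn about the tool's z in degrees. A call has 1 to 10 rows; each row is the pose to reach, as a shift and turn from the pose commanded when the call began, along the tool's axes at that moment; what a row does not reach only later rows make up. A row lasts 1/10 s, in which the tool goes at most 50 mm and 8.59 degrees, less where a joint would pass 70% of its speed; a pose out of reach is approached as far as the arm can. A call with a gripper value outside its range is refused whole. The fingers move at their own pace and stop on an object; the grip force is fixed at half the most. Time passes only in rows, so rows that repeat a pose let the fingers close. It gives the time, the measured TCP pose, the force and the opening at its end, in the units of the state.
- sense(): the state, without advancing time (a new reading comes with each control period).
- capture(name): name is "scene" or "top" or "wrist"; returns (picture, depth): 420x560x3 uint8, red, green, blue; 420x560 float32, m along the optical axis (not along the pixel's ray), 0 where there is no reading.
- get_calibration(name): a dict with "fov_y" (degrees; the focal length in pixels is half the picture's height over the tangent of half this angle, whatever the lens; pixels are square), "cx", "cy" (the principal point, pixels), "origin" and "attitude" of the camera in the world; the wrist camera has in their place "mount" (4x4, takes a point from camera to tool coordinates, whose origin is the TCP and whose axes are the flange's). Camera axes: x right, y down, z forward; pixel columns grow to the right and rows downward; lengths in m; the calibration is good to about 2 mm. A picture is of the moment at which its call begins: read the wrist's pose just before it. get_calibration takes no time and is no camera call.
- finish_job(): hands the job in, once; it reports no verdict.
Trained networks look in the newest picture that a camera, given by its name, has taken for a name from the list of things; names that differ only in an ending like _2 or _b are one class to them, and where a whole thing is asked for, a point or a joint stands for the part that bears it (a point fixed in the world has none). Each returns a list of dicts, best first, with "p" (0 to 1); they miss things now and then, are a little off and sometimes report something else, mostly with a low value. They report only what shows in the picture. A call takes as long as a camera call.
- search_frame(camera, label): "position" ([x, y, z] in m, in world coordinates, good to about 4 mm: the middle of the surface that is visible of it).
- cut_out(camera, label): "mask" (420x560 bool, what is visible of it).
The state is a dict: "time_s": time; "joints": joint angles; "joint_velocities": joint speeds; "effort": joint torques, N m; "tcp_pos": TCP position; "ee_rot": TCP orientation; "wrist_force": force on the tool from outside, world axes, zero at the start; "moment": the same for the moment, N m; "gripper_width": opening from 0.0 (shut) to 1.0 (fully open).
Only numpy, scipy, OpenCV 4.12 (cv2) and the standard library are available. Lean on these libraries where they do the work, as an engineer would, in place of code of your own. Each camera call takes 0.05 s, during which the arm holds its last target. There are 200 camera calls.

## Working session

There is one attempt and no reset: what is moved stays moved. The work goes in short steps, Python scripts to look and compute and a tool call to move; the robot and the scene stay as the last step left them, time stands still between calls to the robot, and variables do not carry over. Pictures are saved under pics/ and viewed, about 12 in all and at most 16, crops included, and the job is handed in when it is done.

Besides the shell and the picture viewer there is one more tool, called after "Request:" by a JSON object that holds its "name" and its "arguments". arm_command: Moves the arm, as the interface text tells. Its arguments: {"type":"object","properties":{"rows":{"type":"array","items":{"type":"object","properties":{"fingers":{"type":"number"},"travel":{"type":"array","items":{"type":"number"}},"roll":{"type":"number"}}}}},"required":["rows"]}

```bash
ls; mkdir -p pics; cat > h.py <<'E'
import numpy as np, cv2
from station import *
np.set_printoptions(precision=4, suppress=True)
def cam(name, s=None):
    c=get_calibration(name)
    f=210/np.tan(np.radians(c["fov_y"])/2)
    if "mount" in c:
        s=s or sense(); M=np.array(c["mount"]); R=np.array(s["ee_rot"]); 
        return f,c["cx"],c["cy"],R@M[:3,:3],R@M[:3,3]+np.array(s["tcp_pos"])
    return f,c["cx"],c["cy"],np.array(c["attitude"]),np.array(c["origin"])
def ray(C,u,v):
    f,cx,cy,R,o=C; return R@np.array([(u-cx)/f,(v-cy)/f,1.0]),o
def at_z(C,u,v,z):
    d,o=ray(C,u,v); return o+d*(z-o[2])/d[2]
def proj(C,p):
    f,cx,cy,R,o=C; q=R.T@(np.array(p)-o); return np.array([cx+f*q[0]/q[2],cy+f*q[1]/q[2]])
def cloud(C,depth):
    f,cx,cy,R,o=C; v,u=np.mgrid[:420,:560]
    return np.stack([(u-cx)/f*depth,(v-cy)/f*depth,depth],-1)@R.T+o
def shot(name,fn=None):
    s=sense(); C=cam(name,s); p,d=capture(name)
    if fn: cv2.imwrite("pics/"+fn,cv2.cvtColor(p,cv2.COLOR_RGB2BGR))
    return C,p,d
E
python3 - <<'E'
from h import *
s=sense(); print(s["time_s"],s["tcp_pos"]); print(np.array(s["ee_rot"]))
for n in("top","scene"):
    C,p,d=shot(n,n+"1.png"); print(n,C)
    for l in("c1","c6","c6_tongue","strip","stage","tray_ref","pointer","knob_mid","lens_cap","dish","slide_box","canister"):
        print(l,[(round(r["p"],2),np.round(r["position"],3).tolist()) for r in search_frame(n,l)][:7])
E
```

```text
pics
0.0 [ 0.2022 -0.5908  0.2325]
[[-0.9462 -0.3237 -0.0008]
 [-0.3237  0.9462  0.002 ]
 [ 0.0001  0.0022 -1.    ]]
top (np.float64(495.1726096078547), 279.6655544526675, 198.35891645709404, array([[ 0.0081, -0.9893,  0.1458],
       [-0.9998, -0.0051,  0.0212],
       [-0.0203, -0.1459, -0.9891]]), array([ 0.4144, -0.0296,  1.1184]))
c1 [(0.95, [0.453, 0.049, 0.009]), (0.93, [0.638, 0.086, 0.024]), (0.87, [0.638, 0.228, 0.022]), (0.8, [0.649, 0.276, 0.021])]
c6 [(0.95, [0.453, 0.049, 0.009]), (0.93, [0.638, 0.086, 0.024]), (0.87, [0.638, 0.228, 0.022]), (0.8, [0.649, 0.276, 0.021])]
c6_tongue [(0.9, [0.454, 0.052, 0.007])]
strip [(0.92, [0.642, 0.172, 0.011]), (0.52, [0.645, -0.231, 0.022])]
stage [(0.81, [0.642, -0.182, 0.022])]
tray_ref [(0.61, [0.646, -0.235, 0.022])]
pointer [(0.59, [0.644, -0.233, 0.024])]
knob_mid [(0.7, [0.636, 0.173, 0.012]), (0.51, [0.548, -0.025, 0.073])]
lens_cap [(0.67, [0.423, -0.223, 0.013]), (0.43, [0.635, 0.229, 0.021])]
dish [(0.94, [0.4, 0.319, 0.032])]
slide_box [(0.7, [0.384, -0.346, 0.027])]
canister [(0.78, [0.418, 0.221, 0.05])]
scene (np.flo
[... 259 characters left out ...]
.231, 0.022]), (0.74, [0.403, -0.343, 0.028]), (0.58, [0.658, 0.096, 0.02]), (0.58, [0.46, 0.049, 0.011])]
c6 [(0.77, [0.661, 0.276, 0.018]), (0.74, [0.658, 0.231, 0.022]), (0.74, [0.403, -0.343, 0.028]), (0.58, [0.658, 0.096, 0.02]), (0.58, [0.46, 0.049, 0.011])]
c6_tongue [(0.9, [0.461, 0.05, 0.008])]
strip [(0.6, [0.662, 0.175, 0.015]), (0.29, [0.658, 0.09, 0.021])]
stage [(0.81, [0.685, -0.167, 0.018]), (0.44, [0.659, 0.276, 0.02])]
tray_ref [(0.78, [0.627, -0.234, 0.022])]
pointer []
knob_mid []
lens_cap [(0.55, [0.427, -0.221, 0.012])]
dish [(0.18, [0.557, -0.024, 0.056])]
slide_box [(0.94, [0.403, -0.339, 0.029])]
canister [(0.73, [0.432, 0.222, 0.045]), (0.72, [0.406, -0.34, 0.027])]
```

```bash
python3 - <<'E'
import cv2
a=cv2.imread("pics/top1.png"); cv2.imwrite("pics/top1b.png",cv2.resize(a,(800,600),interpolation=cv2.INTER_CUBIC))
E
```

```text
(no output)
```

View pics/top1b.png

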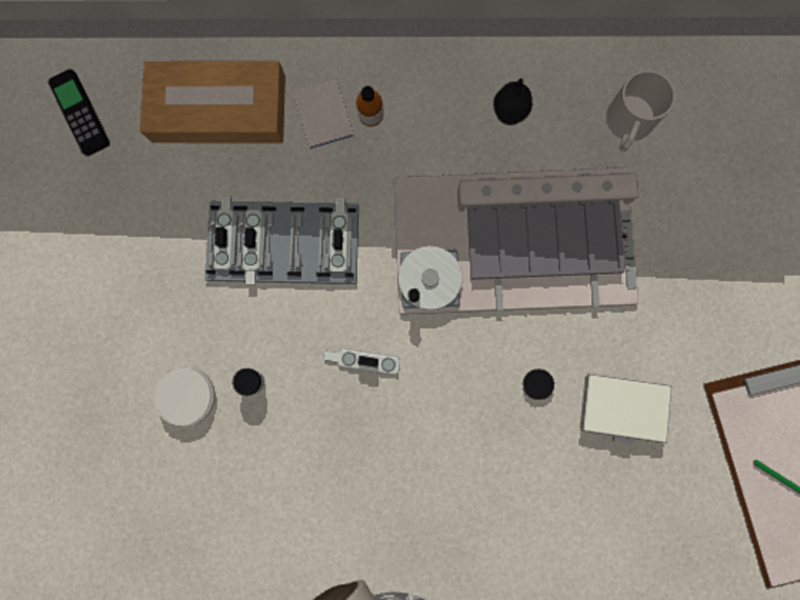

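The top view shows the strip on the left (800x600 px: carriers at x≈221, 250 and 338, tongues far, near, far). The loose carrier is at (368,362) with its tongue to the left (+y). The stage is on the right, with the knob at (413,295) and the wheel centre at (430,278). Next I'll work out a rough stage pose and move the wrist camera over it.

```bash
python3 - <<'E'
from h import *
C=cam("top"); k=1.42857
P={"pTL":(395,178,.012),"pBL":(401,314,.012),"pBR":(637,304,.012),"knob":(413.5,294.5,.072),"axis":(430,278,.031),"brL":(459,181,.067),"brR":(637,175,.067),
"trayTL":(468,205,.03),"trayBL":(471,277,.03),"trayBR":(621,272,.03),"stTL":(209,202,.012),"stBL":(206,283,.012),"stBR":(357,287,.012)}
for n,(u,v,z) in P.items(): print(n,at_z(C,u/k,v/k,z))
s=sense();Cw=cam("wrist");print(Cw[0],Cw[4]-np.array(s["tcp_pos"]),Cw[3][:,2],np.array(get_calibration("wrist")["mount"]))
E
```

```text
pTL [0.7497 0.0029 0.012 ]
pBL [ 0.5288 -0.0086  0.012 ]
pBR [ 0.5467 -0.3776  0.012 ]
knob [ 0.5519 -0.0281  0.072 ]
axis [ 0.5833 -0.0536  0.031 ]
brL [ 0.7284 -0.0969  0.067 ]
brR [ 0.7384 -0.3683  0.067 ]
trayTL [ 0.7004 -0.1133  0.03  ]
trayBL [ 0.5854 -0.1173  0.03  ]
trayBR [ 0.5944 -0.3493  0.03  ]
stTL [0.7089 0.3035 0.012 ]
stBL [0.5765 0.302  0.012 ]
stBR [0.5713 0.0614 0.012 ]
334.60732501155115 [-0.0648 -0.0218  0.152 ] [ 0.2371  0.0814 -0.9681] [[ 0.0007 -0.9681 -0.2507  0.0684]
 [ 1.      0.0007  0.0001  0.0003]
 [ 0.     -0.2507  0.9681 -0.152 ]
 [ 0.      0.      0.      1.    ]]
```

Request:
{"name": "arm_command", "arguments": {"rows": [{"fingers":45,"travel":[-23,13.3,0],"roll":0},{"fingers":45,"travel":[-23,13.3,0],"roll":0},{"fingers":45,"travel":[-23,13.3,0],"roll":0},{"fingers":45,"travel":[-23,13.3,0],"roll":0},{"fingers":45,"travel":[-23,13.3,0],"roll":0},{"fingers":45,"travel":[-23,13.3,0],"roll":0},{"fingers":45,"travel":[-23,13.3,0],"roll":0}]}}

```text
time_s: 2.0
tcp_pos: [0.3784, -0.3895, 0.2338]
ee_rot: [[-0.945, -0.328, 0.001], [-0.328, 0.945, -0.0], [-0.0, -0.0, -1.0]]
wrist_force: [-0.2, -0.4, -0.4]
gripper_width: 0.483
```

Request:
{"name": "arm_command", "arguments": {"rows": [{"fingers":45,"travel":[-23,13.3,0],"roll":16.6},{"fingers":45,"travel":[-23,13.3,0],"roll":16.6},{"fingers":45,"travel":[-23,13.3,0],"roll":16.6},{"fingers":45,"travel":[-23,13.3,0],"roll":16.6},{"fingers":45,"travel":[-23,13.3,0],"roll":16.6},{"fingers":45,"travel":[-23,13.3,0],"roll":16.6},{"fingers":45,"travel":[-23,13.3,0],"roll":16.6}]}}

```text
time_s: 2.7
tcp_pos: [0.5532, -0.1896, 0.233]
ee_rot: [[-0.999, -0.042, -0.0], [-0.042, 0.999, -0.0], [0.0, -0.0, -1.0]]
wrist_force: [-0.6, 0.1, -0.2]
gripper_width: 0.451
```

```bash
python3 - <<'E'
from h import *
s=sense(); print(s["time_s"],s["tcp_pos"],s["joints"]); print(np.array(s["ee_rot"]))
C,p,d=shot("wrist"); np.savez("pics/w1.npz",p=p,d=d,R=C[3],o=C[4])
cv2.imwrite("pics/w1.png",cv2.resize(cv2.cvtColor(p,4),(800,600),interpolation=cv2.INTER_CUBIC))
for l in("pointer","knob_mid"): print(l,[(r["p"],r["position"]) for r in search_frame("wrist",l)])
E
```

```text
2.7 [ 0.5532 -0.1896  0.233 ] [ -3.0607  18.1606  -5.4529   0.0065 -66.3957 -84.5064]
[[-0.9991 -0.0425 -0.0002]
 [-0.0425  0.9991 -0.0001]
 [ 0.0002 -0.0001 -1.    ]]
pointer [(0.95, [0.6064, -0.2107, 0.0238])]
knob_mid [(0.81, [0.5527, -0.0341, 0.0678])]
```

View pics/w1.png

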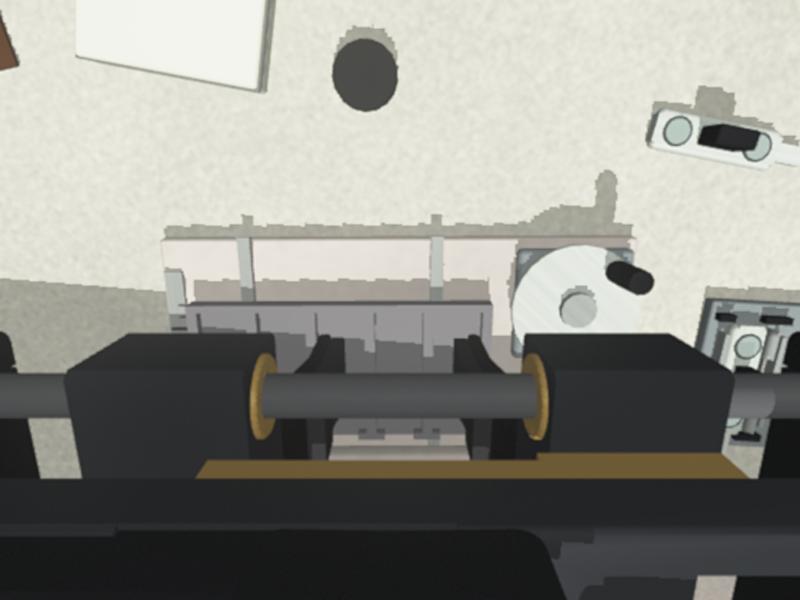

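The wrist view shows the loose carrier at top right, the knob at (617,270) and hub at (578,308), and the tray at centre-left, partly hidden by the gripper. I'll move on to see the scale and pointer.

Request:
{"name": "arm_command", "arguments": {"rows": [{"fingers":45,"travel":[-16,-11.7,5],"roll":0},{"fingers":45,"travel":[-16,-11.7,5],"roll":0},{"fingers":45,"travel":[-16,-11.7,5],"roll":0},{"fingers":45,"travel":[-16,-11.7,5],"roll":0},{"fingers":45,"travel":[-16,-11.7,5],"roll":0},{"fingers":45,"travel":[-16,-11.7,5],"roll":0},{"fingers":45,"travel":[-16,-11.7,5],"roll":0}]}}

```text
time_s: 3.55
tcp_pos: [0.715, -0.3023, 0.1846]
ee_rot: [[-0.999, -0.039, 0.0], [-0.039, 0.999, -0.001], [-0.0, -0.001, -1.0]]
wrist_force: [-0.2, -0.2, -0.1]
gripper_width: 0.449
```

```bash
python3 - <<'E'
from h import *
s=sense(); print(s["time_s"],s["tcp_pos"])
C,p,d=shot("wrist"); np.savez("pics/w2.npz",p=p,d=d,R=C[3],o=C[4])
b=cv2.cvtColor(p,4)
print([(r["p"],r["position"]) for r in search_frame("wrist","pointer")])
S=lambda x,y,z:np.array([.634,-.1886,0])+np.array([x*.9991-y*.042,x*.042+y*.9991,z])
u,v=proj(C,S(0,-.17,.02));print(u,v)
cv2.imwrite("pics/w2.png",cv2.resize(b[:250,:400],(800,500),interpolation=cv2.INTER_CUBIC))
E
```

```text
3.55 [ 0.715  -0.3023  0.1846]
[(0.84, [0.6374, -0.2305, 0.0242])]
220.25415012691963 109.8764758851858
```

View pics/w2.png

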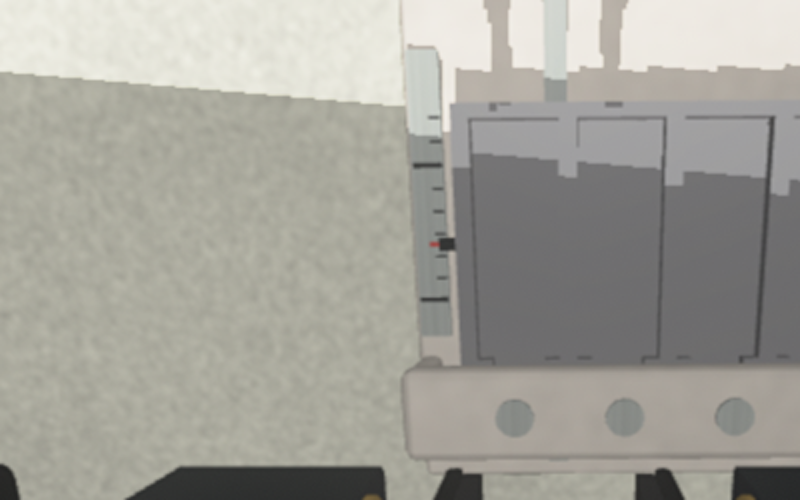

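The crop (2x) shows the load mark at (427,165), the read mark at (434,299) and the pointer at (434,243), so the tray has to go out. I'll compute how far.

```bash
python3 - <<'E'
from h import *
f,cx,cy=cam("wrist")[:3]
def L(n):
    z=np.load(n); return (f,cx,cy,z["R"],z["o"]),z["p"],z["d"]
C,p,d=L("pics/w2.npz"); W=cloud(C,d)
for z in (.018,.022,.026):
    l,r,q=[at_z(C,u/2,v/2,z) for u,v in((427,165),(434,299),(434,243.5))]
    print(z,l,r,q,"dist",np.linalg.norm(l-r),"frac",(q-l)@(r-l)/((r-l)@(r-l))*60)
for n,(u,v) in dict(scale=(430,200),pointer=(447,244),bayfloor=(570,250),wall=(664,250),wallback=(600,361),bridge=(560,440),trayfl=(455,106),frontwall=(540,110)).items():
    print(n,W[int(v/2),int(u/2)])
C1,p1,d1=L("pics/w1.npz"); W1=cloud(C1,d1)
k=1.42857
for n,(u,v) in dict(knobtop=(618,270),hub=(578,306),wheel=(560,330)).items(): print(n,W1[int(v/k),int(u/k)])
m=(np.abs(W1[...,2]-.070)<.008)&(W1[...,0]>.5)&(W1[...,0]<.6)&(W1[...,1]>-.08)&(W1[...,1]<0.02)
print("knob",m.sum(),W1[m].mean(0),W1[m].min(0),W1[m].max(0))
m=(np.abs(W1[...,2]-.031)<.002)&(W1[...,0]>.5)&(W1[...,0]<.65)&(W1[...,1]>-.12)&(W1[...,1]<0.02)
print("wheel",m.sum(),W1[m].mean(0),W1[m].min(0),W1[m].max(0))
# tray front edge: floor edges fit
for (a,b,z) in(((470,117),(770,116),.030),((472,118),(478,357),.030),((480,357),(740,357),.030)):
    P,Q=at_z(C,a[0]/2,a[1]/2,z),at_z(C,b[0]/2,b[1]/2,z); print(P,Q,np.degrees(np.arctan2((Q-P)[1],(Q-P)[0])))
E
```

```text
0.018 [ 0.6177 -0.3647  0.018 ] [ 0.6772 -0.362   0.018 ] [ 0.6518 -0.3618  0.018 ] dist 0.05959482783919457 frac 34.447399093563384
0.022 [ 0.618 -0.364  0.022] [ 0.6768 -0.3613  0.022 ] [ 0.6517 -0.3611  0.022 ] dist 0.058846418335976106 frac 34.447399093563284
0.026 [ 0.6184 -0.3632  0.026 ] [ 0.6764 -0.3606  0.026 ] [ 0.6517 -0.3604  0.026 ] dist 0.058098008832757536 frac 34.44739909356335
scale [ 0.6326 -0.3638  0.0163]
pointer [ 0.6517 -0.3555  0.0227]
bayfloor [ 0.652  -0.2992  0.031 ]
wall [ 0.6504 -0.2575  0.0311]
wallback [ 0.7024 -0.2825  0.0226]
bridge [ 0.7294 -0.3006  0.0666]
trayfl [ 0.5949 -0.3506  0.0312]
frontwall [ 0.5949 -0.3144  0.0305]
knobtop [ 0.5471 -0.0345  0.0527]
hub [ 0.579  -0.0525  0.036 ]
wheel [ 0.6005 -0.0613  0.0313]
knob 339 [ 0.5508 -0.0288  0.0711] [ 0.5428 -0.0359  0.062 ] [ 0.56   -0.0183  0.0748]
wheel 3787 [ 0.5725 -0.0592  0.0317] [ 0.5329 -0.12    0.029 ] [ 0.6254 -0.0028  0.033 ]
[ 0.5988 -0.344   0.03  ] [ 0.5934 -0.2167  0.03  ] 92.4286529168981
[ 0.5991 -0.3432  0.03  ] [ 0.7019 -0.3397  0.03  ] 1.9589128844575356
[ 0.7019 -0.3387  0.03  ] [ 0.6971 -0.2183  0.03  ] 92.26197338913181
```

Request:
{"name": "arm_command", "arguments": {"rows": [{"fingers":45,"travel":[15.3,27.9,4],"roll":0},{"fingers":45,"travel":[15.3,27.9,4],"roll":0},{"fingers":45,"travel":[15.3,27.9,4],"roll":0},{"fingers":45,"travel":[15.3,27.9,4],"roll":0},{"fingers":45,"travel":[15.3,27.9,4],"roll":0},{"fingers":45,"travel":[15.3,27.9,4],"roll":0},{"fingers":45,"travel":[15.3,27.9,4],"roll":0},{"fingers":45,"travel":[15.3,27.9,4],"roll":0},{"fingers":45,"travel":[15.3,27.9,4],"roll":0}]}}

```text
time_s: 4.55
tcp_pos: [0.5521, -0.0281, 0.1457]
ee_rot: [[-0.999, -0.042, 0.004], [-0.042, 0.999, 0.001], [-0.004, 0.0, -1.0]]
wrist_force: [0.8, -0.4, 0.2]
gripper_width: 0.449
```

```bash
python3 - <<'E'
from h import *
s=sense(); print(s["time_s"],s["tcp_pos"]); R=np.array(s["ee_rot"]);print(R)
print("to knob cm",R.T@(np.array([.5512,-.029,.053])-s["tcp_pos"])*100)
C,p,d=shot("wrist");W=cloud(C,d)
m=(W[...,2]>.055)&(W[...,2]<.08)&(W[...,0]>.5)&(W[...,0]<.6)&(W[...,1]>-.08)&(W[...,1]<0.02)
print("knob",m.sum(),W[m].mean(0),W[m].min(0),W[m].max(0))
print([(r["p"],r["position"]) for r in search_frame("wrist","knob_mid")])
E
```

```text
4.55 [ 0.5521 -0.0281  0.1457]
[[-0.9991 -0.042   0.0039]
 [-0.042   0.9991  0.0005]
 [-0.0039  0.0003 -1.    ]]
to knob cm [ 0.1334 -0.0941  9.2723]
knob 589 [ 0.5498 -0.0267  0.0707] [ 0.5425 -0.0353  0.0551] [ 0.5601 -0.0178  0.0745]
[(0.8, [0.5498, -0.0274, 0.072])]
```

Request:
{"name": "arm_command", "arguments": {"rows": [{"fingers":45,"travel":[0.1,0,4.6],"roll":0},{"fingers":45,"travel":[0.1,0,8.5],"roll":0},{"fingers":45,"travel":[0.1,0,9.2],"roll":0},{"fingers":0,"travel":[0.1,0,9.2],"roll":0},{"fingers":0,"travel":[0.1,0,9.2],"roll":0},{"fingers":0,"travel":[0.1,0,9.2],"roll":0},{"fingers":0,"travel":[0.1,0,9.2],"roll":0},{"fingers":0,"travel":[0.1,0,9.2],"roll":0}]}}

```text
time_s: 5.45
tcp_pos: [0.5524, -0.028, 0.0535]
ee_rot: [[-0.999, -0.041, 0.004], [-0.041, 0.999, 0.001], [-0.004, 0.001, -1.0]]
wrist_force: [-0.5, 3.0, 5.9]
gripper_width: 0.198
```

```bash
python3 - <<'E'
from h import *
s=sense(); print(s["time_s"],s["tcp_pos"],s["gripper_width"],s["wrist_force"]); R=np.array(s["ee_rot"])
ax=np.array([.583,-.0532]); k=np.array(s["tcp_pos"])[:2]; a0=np.degrees(np.arctan2(*(k-ax)[::-1])); print(a0,np.linalg.norm(k-ax))
a=a0; pts=[k]
for n in range(21):
    a=a0+(n+1)*309/21
    pts.append(ax+.04*np.array([np.cos(np.radians(a)),np.sin(np.radians(a))]))
pts=np.array(pts)
for c in range(3):
    b=c*7
    print([[round(float(x),2) for x in (R[:2,:2].T@(pts[b+i]-pts[b])*100)] for i in range(1,8)])
E
```

```text
5.45 [ 0.5524 -0.028   0.0535] 0.1978847823432075 [-0.4839  2.9966  5.8636]
140.59082535508256 0.03961642195374822
[[0.61, -0.82], [0.95, -1.78], [1.04, -2.81], [0.87, -3.81], [0.44, -4.75], [-0.2, -5.54], [-1.03, -6.14]]
[[-0.95, -0.37], [-1.97, -0.49], [-2.99, -0.35], [-3.93, 0.05], [-4.74, 0.67], [-5.37, 1.48], [-5.77, 2.42]]
[[-0.15, 1.01], [-0.04, 2.03], [0.33, 2.99], [0.93, 3.82], [1.72, 4.47], [2.65, 4.9], [3.66, 5.08]]
```

Request:
{"name": "arm_command", "arguments": {"rows": [{"fingers":0,"travel":[0.61,-0.82,0],"roll":0},{"fingers":0,"travel":[0.95,-1.78,0],"roll":0},{"fingers":0,"travel":[1.04,-2.81,0],"roll":0},{"fingers":0,"travel":[0.87,-3.81,0],"roll":0},{"fingers":0,"travel":[0.44,-4.75,0],"roll":0},{"fingers":0,"travel":[-0.2,-5.54,0],"roll":0},{"fingers":0,"travel":[-1.03,-6.14,0],"roll":0}]}}

```text
time_s: 6.15
tcp_pos: [0.5676, -0.0883, 0.0535]
ee_rot: [[-0.999, -0.04, 0.009], [-0.04, 0.999, 0.003], [-0.009, 0.002, -1.0]]
wrist_force: [3.0, 14.6, 7.7]
gripper_width: 0.198
```

Request:
{"name": "arm_command", "arguments": {"rows": [{"fingers":0,"travel":[-0.95,-0.37,0],"roll":0},{"fingers":0,"travel":[-1.97,-0.49,0],"roll":0},{"fingers":0,"travel":[-2.99,-0.35,0],"roll":0},{"fingers":0,"travel":[-3.93,0.05,0],"roll":0},{"fingers":0,"travel":[-4.74,0.67,0],"roll":0},{"fingers":0,"travel":[-5.37,1.48,0],"roll":0},{"fingers":0,"travel":[-5.77,2.42,0],"roll":0}]}}

```text
time_s: 6.85
tcp_pos: [0.6223, -0.0649, 0.0534]
ee_rot: [[-0.999, -0.04, 0.004], [-0.04, 0.999, -0.002], [-0.004, -0.002, -1.0]]
wrist_force: [1.5, -2.9, 6.3]
gripper_width: 0.196
```

Request:
{"name": "arm_command", "arguments": {"rows": [{"fingers":0,"travel":[-0.15,1.01,0],"roll":0},{"fingers":0,"travel":[-0.04,2.03,0],"roll":0},{"fingers":0,"travel":[0.33,2.99,0],"roll":0},{"fingers":0,"travel":[0.93,3.82,0],"roll":0},{"fingers":0,"travel":[1.72,4.47,0],"roll":0},{"fingers":0,"travel":[2.65,4.9,0],"roll":0},{"fingers":0,"travel":[3.66,5.08,0],"roll":0}]}}

```text
time_s: 7.55
tcp_pos: [0.586, -0.0118, 0.0535]
ee_rot: [[-0.999, -0.041, 0.01], [-0.041, 0.999, 0.003], [-0.011, 0.002, -1.0]]
wrist_force: [3.6, 7.0, 6.2]
gripper_width: 0.197
```

```bash
python3 - <<'E'
from h import *
s=sense(); print(s["time_s"],s["tcp_pos"],s["gripper_width"],s["wrist_force"])
ax=np.array([.583,-.0532]); k=np.array(s["tcp_pos"])[:2]-ax; print(np.degrees(np.arctan2(k[1],k[0])),np.linalg.norm(k))
E
```

```text
7.55 [ 0.586  -0.0118  0.0535] 0.1970139885849096 [3.5789 6.9728 6.1781]
85.87168876161118 0.0415033331615243
```

Request:
{"name": "arm_command", "arguments": {"rows": [{"fingers":45,"travel":[0,0,0],"roll":0},{"fingers":45,"travel":[0,0,0],"roll":0},{"fingers":45,"travel":[0,0,-3],"roll":0},{"fingers":45,"travel":[0,0,-7],"roll":0},{"fingers":45,"travel":[0,0,-11],"roll":0},{"fingers":45,"travel":[0,0,-14.5],"roll":0}]}}

```text
time_s: 8.15
tcp_pos: [0.5809, -0.015, 0.1975]
ee_rot: [[-0.999, -0.039, -0.002], [-0.039, 0.999, -0.001], [0.002, -0.001, -1.0]]
wrist_force: [0.5, -1.0, -0.5]
gripper_width: 0.449
```

Request:
{"name": "arm_command", "arguments": {"rows": [{"fingers":45,"travel":[-10.3,-26.3,0],"roll":0},{"fingers":45,"travel":[-10.3,-26.3,0],"roll":0},{"fingers":45,"travel":[-10.3,-26.3,0],"roll":0},{"fingers":45,"travel":[-10.3,-26.3,0],"roll":0},{"fingers":45,"travel":[-10.3,-26.3,0],"roll":0},{"fingers":45,"travel":[-10.3,-26.3,0],"roll":0},{"fingers":45,"travel":[-10.3,-26.3,0],"roll":0},{"fingers":45,"travel":[-10.3,-26.3,0],"roll":0}]}}

```text
time_s: 8.95
tcp_pos: [0.6938, -0.2738, 0.1942]
ee_rot: [[-0.999, -0.037, -0.004], [-0.037, 0.999, 0.001], [0.004, 0.001, -1.0]]
wrist_force: [0.7, 0.9, -0.6]
gripper_width: 0.45
```

```bash
python3 - <<'E'
from h import *
s=sense(); print(s["time_s"],s["tcp_pos"]); print(np.array(s["ee_rot"]))
C,p,d=shot("wrist"); np.savez("pics/w3.npz",p=p,d=d,R=C[3],o=C[4])
b=cv2.cvtColor(p,4)
cv2.imwrite("pics/w3.png",cv2.resize(b[:220,120:520],(800,440),interpolation=cv2.INTER_CUBIC))
E
```

```text
8.95 [ 0.6938 -0.2738  0.1942]
[[-0.9993 -0.0374 -0.0045]
 [-0.0374  0.9993  0.0011]
 [ 0.0044  0.0013 -1.    ]]
```

View pics/w3.png

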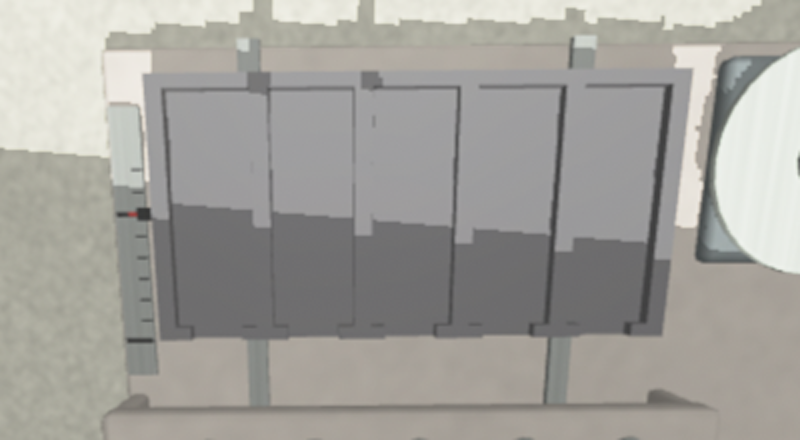

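The pointer now sits on the load mark (crop: pointer at (133,214), mark at (128,214)), and all five bays are visible. Now I'll measure the tray from this view, and the carriers from the images I already have.

```bash
python3 - <<'E'
from h import *
f,cx,cy=cam("wrist")[:3]
z=np.load("pics/w3.npz"); C=(f,cx,cy,z["R"],z["o"]); W=cloud(C,z["d"])
g=lambda u,v,h:at_z(C,120+u/2,v/2,h)
l,r,q=g(128,214.3,.0163),g(141,340.5,.0163),g(133,213.5,.0227)
e=(r-l)/np.linalg.norm(r-l); print("marks",np.linalg.norm(r-l),"pointer-load",(q-l)@e, "yaw",np.degrees(np.arctan2(e[1],e[0])))
c=[g(u,v,.031) for u,v in((145,76),(692,70),(662,334),(161,338))]
for x in c: print(x)
print("sides",[np.linalg.norm(c[i]-c[(i+1)%4]) for i in range(4)],"centre",np.mean(c,0))
print("yaw",[np.degrees(np.arctan2(*(b-a)[1::-1])) for a,b in((c[0],c[1]),(c[3],c[2]),(c[0],c[3]),(c[1],c[2]))])
for u,v in((220,150),(320,150),(410,150),(512,150),(620,150),(220,270),(620,290),(561,150)): print(W[v//2,120+u//2])
# carriers from the top camera: fin tops
Ct,p,d=shot("top");
for rr in cut_out("top","c1")[:6]:
    m=rr["mask"]; dark=m&(p.max(-1)<70)
    n,lab,st,ce=cv2.connectedComponentsWithStats(dark.astype(np.uint8)); 
    if n<2: continue
    i=1+st[1:,4].argmax(); ys,xs=np.nonzero(m); ell=cv2.minAreaRect(np.c_[xs,ys].astype(np.float32))
    print(round(rr["p"],2),m.sum(),st[i],"fin z.046",at_z(Ct,*ce[i],.046)[:2],"z.034",at_z(Ct,*ce[i],.034)[:2],"rect",ell)
E
```

```text
marks 0.06011449802557651 pointer-load 2.598702308030128e-05 yaw 4.319771197684311
[ 0.5603 -0.353   0.031 ]
[ 0.5489 -0.1175  0.031 ]
[ 0.6628 -0.1116  0.031 ]
[ 0.6737 -0.3483  0.031 ]
sides [np.float64(0.23582655135827588), np.float64(0.11409560835752576), np.float64(0.23699887388356652), np.float64(0.11350745802480972)] centre [ 0.6114 -0.2326  0.031 ]
yaw [np.float64(92.77328222814934), np.float64(92.63049043706572), np.float64(2.3557237717127344), np.float64(2.9462197680560887)]
[ 0.5881 -0.3218  0.0228]
[ 0.5866 -0.2764  0.0246]
[ 0.5846 -0.2354  0.0215]
[ 0.583  -0.1892  0.0225]
[ 0.581  -0.1397  0.0217]
[ 0.6415 -0.3217  0.0227]
[ 0.6436 -0.1311  0.0235]
[ 0.5832 -0.1698  0.0298]
0.98 584 [233 159   7  16  95] fin z.046 [0.6423 0.0902] z.034 [0.6448 0.0915] rect ((237.07681274414062, 165.0029754638672), (12.682931900024414, 52.115318298339844), 2.2025980949401855)
0.96 584 [251 249  14   8  81] fin z.046 [0.4535 0.0405] z.034 [0.454  0.0413] rect ((252.824951171875, 252.15530395507812), (52.312034606933594, 13.422561645507812), 8.61564826965332)
0.87 527 [150 158   9  16 118] fin z.046 [0.6446 0.2728] z.034 [0.6471 0.2762] rect ((155.5, 162.5), (49.0, 13.0), 90.0)
0.83 634 [171 158   8  16 110] fin z.046 [0.6436 0.2272] z.034 [0.6462 0.2301] rect ((175.66177368164062, 172.47006225585938), (13.634163856506348, 51.28872299194336), 2.045408248901367)
```

Request:
{"name": "arm_command", "arguments": {"rows": [{"fingers":45,"travel":[22,38.8,0],"roll":-79},{"fingers":45,"travel":[22,38.8,0],"roll":-79},{"fingers":45,"travel":[22,38.8,0],"roll":-79},{"fingers":45,"travel":[22,38.8,0],"roll":-79},{"fingers":45,"travel":[22,38.8,0],"roll":-79},{"fingers":45,"travel":[22,38.8,4],"roll":-79},{"fingers":45,"travel":[22,38.8,4],"roll":-79},{"fingers":45,"travel":[22,38.8,4],"roll":-79},{"fingers":45,"travel":[22,38.8,4],"roll":-79},{"fingers":45,"travel":[22,38.8,4],"roll":-79}]}}

```text
time_s: 10.1
tcp_pos: [0.4558, 0.1103, 0.1563]
ee_rot: [[-0.139, -0.99, -0.002], [-0.99, 0.139, 0.0], [0.0, 0.002, -1.0]]
wrist_force: [0.2, -0.7, -0.1]
gripper_width: 0.45
```

```bash
cat >> h.py <<'E'
def fins(zt, fn=None):
    """dark fin tops at height zt seen by the wrist camera -> centre, long-axis angle, and travel to it"""
    s=sense(); R=np.array(s["ee_rot"]); t=np.array(s["tcp_pos"]); C,p,d=shot("wrist",fn); W=cloud(C,d)
    print("t",s["time_s"],"tcp",t,"yaw y",np.degrees(np.arctan2(R[1,1],R[0,1])))
    m=(np.abs(W[...,2]-zt)<.004)&(p.max(-1)<90)&(d>0)
    n,lab,st,ce=cv2.connectedComponentsWithStats(m.astype(np.uint8))
    for i in range(1,n):
        if st[i,4]<150: continue
        q=W[lab==i]; r=cv2.minAreaRect((q[:,:2]*1000).astype(np.float32)); (w,h),a=r[1],r[2]
        a=a if w>h else a+90; c=np.array([*r[0],0])/1000; c[2]=np.median(q[:,2])
        print("fin",c,"size",np.round([w,h],1),"long axis deg",round(a,1),"px",st[i],"travel cm",np.round(R.T@(c-t)*100,2))
    return C,p,d,W
E
python3 - <<'E'
from h import *
C,p,d,W=fins(.034,"w4.png")
print([(round(r["p"],2),np.round(r["position"],4)) for r in search_frame("wrist","c6_tongue")][:3])
E
```

```text
t 10.1 tcp [0.4558 0.1103 0.1563] yaw y 171.98702087900065
fin [0.4521 0.0435 0.0348] size [27.8 12.5] long axis deg 82.6 px [263 102  17  37 572] travel cm [ 6.67 -0.58 12.15]
[(0.67, array([0.4553, 0.0464, 0.0089])), (0.24, array([ 0.5853, -0.03  ,  0.0343]))]
```

View pics/w4.png

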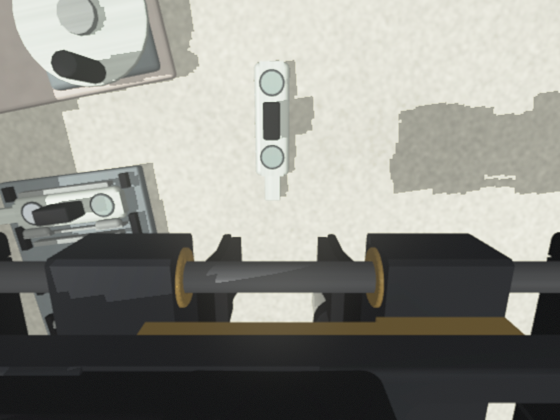

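The wrist view shows the loose carrier at (271,121) with its tongue at (271,190), towards +y. The fin measures z = 0.035 and long axis 82.6°, which agrees with the top view. I'll grasp it.

Request:
{"name": "arm_command", "arguments": {"rows": [{"fingers":45,"travel":[4.9,-0.4,0],"roll":0},{"fingers":45,"travel":[6.6,-0.55,4.5],"roll":0},{"fingers":45,"travel":[6.6,-0.55,9],"roll":0},{"fingers":45,"travel":[6.6,-0.55,12.2],"roll":0},{"fingers":45,"travel":[6.6,-0.55,13.2],"roll":0},{"fingers":45,"travel":[6.6,-0.55,13.2],"roll":0},{"fingers":0,"travel":[6.6,-0.55,13.2],"roll":0},{"fingers":0,"travel":[6.6,-0.55,13.2],"roll":0},{"fingers":0,"travel":[6.6,-0.55,13.2],"roll":0},{"fingers":0,"travel":[6.6,-0.55,13.2],"roll":0}]}}

```text
time_s: 11.2
tcp_pos: [0.4553, 0.0406, 0.0254]
ee_rot: [[-0.151, -0.988, 0.001], [-0.988, 0.151, 0.001], [-0.001, -0.001, -1.0]]
wrist_force: [-1.3, 0.1, 1.0]
gripper_width: 0.173
```

Request:
{"name": "arm_command", "arguments": {"rows": [{"fingers":0,"travel":[0,0,0],"roll":0},{"fingers":0,"travel":[0,0,-3],"roll":0},{"fingers":0,"travel":[0,0,-7],"roll":0},{"fingers":0,"travel":[0,0,-11],"roll":0},{"fingers":0,"travel":[0,0,-14],"roll":0},{"fingers":0,"travel":[0,0,-14],"roll":0}]}}

```text
time_s: 11.8
tcp_pos: [0.4581, 0.0415, 0.169]
ee_rot: [[-0.15, -0.989, 0.01], [-0.989, 0.15, 0.004], [-0.005, -0.01, -1.0]]
wrist_force: [0.8, 1.3, -1.6]
gripper_width: 0.161
```

```bash
cat >> h.py <<'E'
T=np.array([.6114,-.2326]); YAW=np.radians(2.5)
def bay(k): return T+.046*k*np.array([-np.sin(YAW),np.cos(YAW)])
def togo(xy,z,yawx=None):
    s=sense(); R=np.array(s["ee_rot"]); t=np.array(s["tcp_pos"])
    print("t",s["time_s"],"tcp",t,"w mm",round(s["gripper_width"]*87,1),"F",np.round(s["wrist_force"],1),"yaw y",np.round(np.degrees(np.arctan2(R[1,1],R[0,1])),1),"q",np.round(s["joints"],0))
    print("travel cm",np.round(R.T@(np.array([*xy,z])-t)*100,2))
E
python3 - <<'E'
from h import *
togo(bay(-2),.15)
E
```

```text
t 11.8 tcp [0.4581 0.0415 0.169 ] w mm 14.0 F [ 0.8  1.3 -1.6] yaw y 171.3 q [ 26.   9. -28.   0. -52. -34.]
travel cm [ 33.83 -21.04   1.93]
```

Request:
{"name": "arm_command", "arguments": {"rows": [{"fingers":0,"travel":[33.8,-21,4],"roll":78.8},{"fingers":0,"travel":[33.8,-21,4],"roll":78.8},{"fingers":0,"travel":[33.8,-21,4],"roll":78.8},{"fingers":0,"travel":[33.8,-21,4],"roll":78.8},{"fingers":0,"travel":[33.8,-21,4],"roll":78.8},{"fingers":0,"travel":[33.8,-21,4],"roll":78.8},{"fingers":0,"travel":[33.8,-21,4],"roll":78.8},{"fingers":0,"travel":[33.8,-21,4],"roll":78.8},{"fingers":0,"travel":[33.8,-21,4],"roll":78.8},{"fingers":0,"travel":[33.8,-21,4],"roll":78.8}]}}

```text
time_s: 12.8
tcp_pos: [0.6106, -0.3264, 0.1212]
ee_rot: [[-0.999, -0.04, -0.004], [-0.04, 0.999, 0.002], [0.004, 0.002, -1.0]]
wrist_force: [0.3, 1.0, -1.3]
gripper_width: 0.158
```

Request:
{"name": "arm_command", "arguments": {"rows": [{"fingers":0,"travel":[0,0,0],"roll":0},{"fingers":0,"travel":[0,0,0],"roll":0}]}}

```text
time_s: 13.0
tcp_pos: [0.6116, -0.3244, 0.1245]
ee_rot: [[-0.999, -0.047, -0.0], [-0.047, 0.999, 0.0], [0.0, 0.0, -1.0]]
wrist_force: [0.2, -0.5, -1.6]
gripper_width: 0.159
```

```bash
python3 - <<'E'
from h import *
togo(bay(-2),.06)
C,p,d=shot("wrist","w5.png"); np.savez("pics/w5.npz",p=p,d=d,R=C[3],o=C[4])
b=cv2.imread("pics/w5.png"); cv2.imwrite("pics/w5b.png",cv2.resize(b[100:320,160:480],(800,550),interpolation=cv2.INTER_CUBIC))
E
```

```text
t 13.0 tcp [ 0.6116 -0.3244  0.1245] w mm 13.8 F [ 0.2 -0.5 -1.6] yaw y 92.7 q [-15.  33.   3.  -0. -60. -73.]
travel cm [-0.38 -0.04  6.45]
```

View pics/w5b.png

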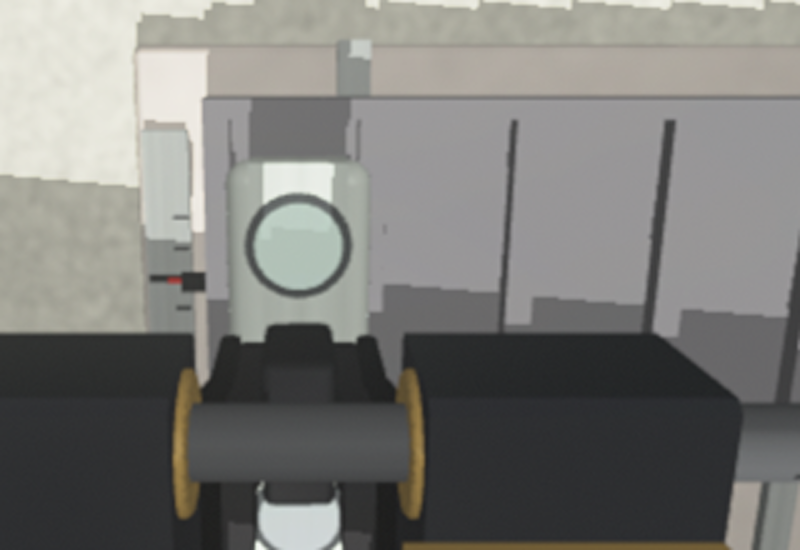

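The carrier is held level over the -y bay, with its tail edge at crop (299,160). I'll compute the grasp offset from that edge.

```bash
python3 - <<'E'
from h import *
f,cx,cy=cam("wrist")[:3]; z=np.load("pics/w5.npz"); C=(f,cx,cy,z["R"],z["o"]); W=cloud(C,z["d"])
print(W[170,280]); e=at_z(C,279.6,164,.109); print(e)
s=sense(); R=np.array(s["ee_rot"]); print("tool cm",R.T@(e-s["tcp_pos"])*100)
E
```

```text
[ 0.568  -0.3256  0.1107]
[ 0.5652 -0.3259  0.109 ]
tool cm [4.6582 0.0549 1.5883]
```

Request:
{"name": "arm_command", "arguments": {"rows": [{"fingers":0,"travel":[-0.25,-0.1,0],"roll":0},{"fingers":0,"travel":[-0.25,-0.1,3],"roll":0},{"fingers":0,"travel":[-0.25,-0.1,5.5],"roll":0},{"fingers":0,"travel":[-0.25,-0.1,6.6],"roll":0},{"fingers":0,"travel":[-0.25,-0.1,7.2],"roll":0},{"fingers":0,"travel":[-0.25,-0.1,7.6],"roll":0},{"fingers":0,"travel":[-0.25,-0.1,7.6],"roll":0}]}}

```text
time_s: 13.75
tcp_pos: [0.6148, -0.3264, 0.0491]
ee_rot: [[-0.999, -0.044, 0.001], [-0.044, 0.999, -0.0], [-0.001, -0.0, -1.0]]
wrist_force: [0.3, -0.1, -2.0]
gripper_width: 0.159
```

Request:
{"name": "arm_command", "arguments": {"rows": [{"fingers":0,"travel":[0,0,0.12],"roll":0},{"fingers":32,"travel":[0,0,0.12],"roll":0},{"fingers":32,"travel":[0,0,0.12],"roll":0},{"fingers":32,"travel":[0,0,0.12],"roll":0},{"fingers":32,"travel":[0,0,-3],"roll":0},{"fingers":32,"travel":[0,0,-7],"roll":0},{"fingers":32,"travel":[0,0,-12],"roll":0},{"fingers":32,"travel":[0,0,-14],"roll":0}]}}

```text
time_s: 14.55
tcp_pos: [0.6165, -0.3276, 0.1954]
ee_rot: [[-0.999, -0.044, 0.009], [-0.044, 0.999, -0.005], [-0.009, -0.005, -1.0]]
wrist_force: [0.8, -0.6, 0.9]
gripper_width: 0.321
```

Request:
{"name": "arm_command", "arguments": {"rows": [{"fingers":32,"travel":[-9,3,0],"roll":0},{"fingers":32,"travel":[-9,3,0],"roll":0},{"fingers":32,"travel":[-9,3,0],"roll":0},{"fingers":32,"travel":[-9,3,0],"roll":0}]}}

```text
time_s: 14.95
tcp_pos: [0.7033, -0.2917, 0.1875]
ee_rot: [[-0.999, -0.045, -0.001], [-0.045, 0.999, 0.0], [0.001, 0.0, -1.0]]
wrist_force: [0.3, 0.3, -0.2]
gripper_width: 0.32
```

```bash
python3 - <<'E'
from h import *
C,p,d,W=fins(.056,"w6.png")
b=cv2.imread("pics/w6.png"); cv2.imwrite("pics/w6b.png",cv2.resize(b[:260,80:480],(800,520),interpolation=cv2.INTER_CUBIC))
togo((.70,.18),.19)
E
```

```text
t 14.95 tcp [ 0.7033 -0.2917  0.1875] yaw y 92.57233524485456
fin [ 0.6168 -0.3258  0.0567] size [28.5 12.8] long axis deg 2.4 px [233  75  17  38 612] travel cm [ 8.78 -3.03 13.09]
t 15.0 tcp [ 0.7026 -0.2924  0.1881] w mm 28.0 F [-0.6 -0.7 -0. ] yaw y 92.5 q [-10.  37.  20.   0. -73. -77.]
travel cm [-1.81 47.2  -0.19]
```

View pics/w6b.png

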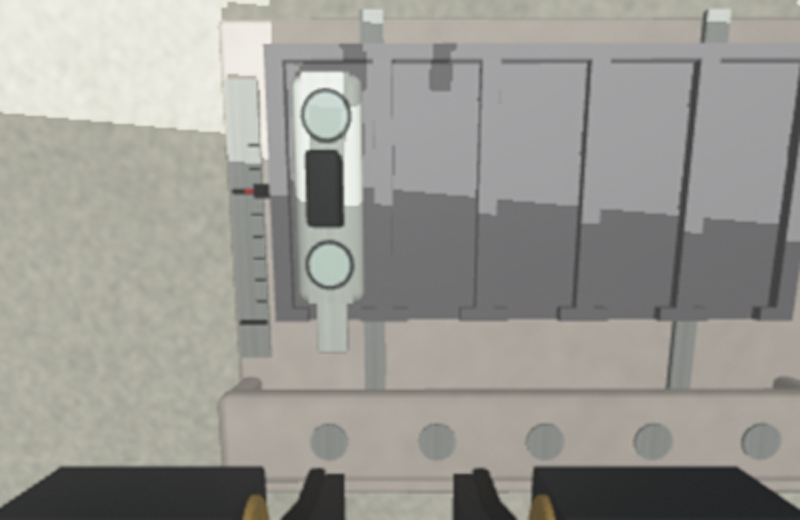

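c6 is flat in the -y bay with its tongue through the notch (crop (332,330)). Its fin top is at 0.0567, which is right for home, and the pointer is still on the load mark. On to the strip.

Request:
{"name": "arm_command", "arguments": {"rows": [{"fingers":32,"travel":[-1.8,24,0],"roll":0},{"fingers":32,"travel":[-1.8,24,0],"roll":0},{"fingers":32,"travel":[-1.8,24,0],"roll":0},{"fingers":32,"travel":[-1.8,24,0],"roll":0},{"fingers":32,"travel":[-1.8,24,0],"roll":0},{"fingers":32,"travel":[-1.8,24,0],"roll":0}]}}

```text
time_s: 15.6
tcp_pos: [0.7099, -0.0477, 0.1897]
ee_rot: [[-0.999, -0.049, 0.001], [-0.049, 0.999, 0.001], [-0.001, 0.001, -1.0]]
wrist_force: [-0.7, -0.6, 0.4]
gripper_width: 0.318
```

Request:
{"name": "arm_command", "arguments": {"rows": [{"fingers":32,"travel":[0,23.2,0],"roll":3.7},{"fingers":32,"travel":[0,23.2,0],"roll":3.7},{"fingers":32,"travel":[0,23.2,0],"roll":3.7},{"fingers":32,"travel":[0,23.2,0],"roll":3.7},{"fingers":32,"travel":[0,23.2,0],"roll":3.7},{"fingers":32,"travel":[0,23.2,0],"roll":3.7},{"fingers":32,"travel":[0,23.2,0],"roll":3.7}]}}

```text
time_s: 16.3
tcp_pos: [0.7001, 0.179, 0.1889]
ee_rot: [[-1.0, 0.021, -0.0], [0.021, 1.0, -0.0], [-0.0, -0.0, -1.0]]
wrist_force: [0.3, -0.2, 0.1]
gripper_width: 0.319
```

```bash
python3 - <<'E'
from h import *
C,p,d,W=fins(.046,"w7.png")
b=cv2.imread("pics/w7.png"); cv2.imwrite("pics/w7b.png",cv2.resize(b[:260,80:480],(800,520),interpolation=cv2.INTER_CUBIC))
E
```

```text
t 16.3 tcp [0.7001 0.179  0.1889] yaw y 88.79610892618727
fin [0.6409 0.0933 0.0466] size [14.3 27.9] long axis deg 179.1 px [169 115  20  34 564] travel cm [ 5.74 -8.69 14.23]
fin [0.6436 0.2305 0.0467] size [13.5 27.8] long axis deg 179.0 px [329 115  17  34 541] travel cm [ 5.75  5.04 14.22]
fin [0.6442 0.2767 0.0467] size [14.2 28.7] long axis deg 179.1 px [381 114  20  35 577] travel cm [ 5.8   9.65 14.22]
```

View pics/w7b.png

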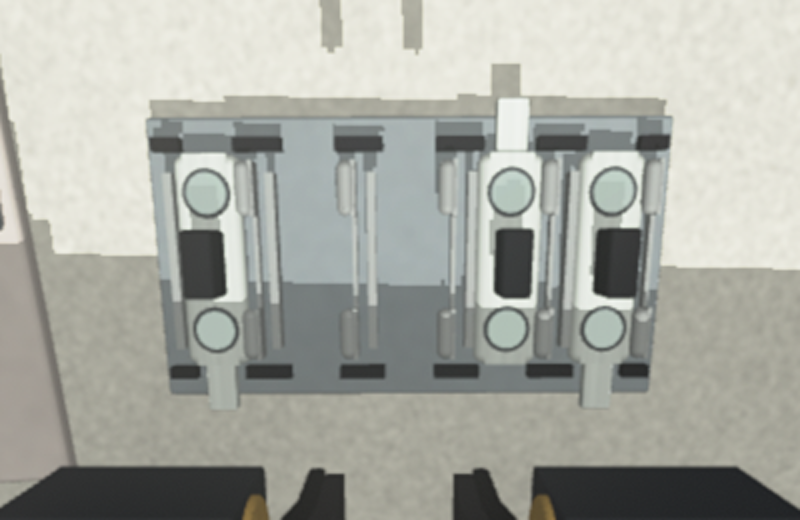

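The strip view confirms three carriers: the right and left ones have their tongues away from the robot (crop (596,380) and (223,380)), the middle one towards it (512,125). Fin tops read 0.0467, so they sit as expected. I'll grasp the one at y = 0.093.

Request:
{"name": "arm_command", "arguments": {"rows": [{"fingers":32,"travel":[3,-4.3,0],"roll":0},{"fingers":32,"travel":[5.8,-8.65,3],"roll":0},{"fingers":32,"travel":[5.8,-8.65,8],"roll":0},{"fingers":32,"travel":[5.8,-8.65,12.5],"roll":0},{"fingers":32,"travel":[5.8,-8.65,14.5],"roll":0},{"fingers":32,"travel":[5.8,-8.65,15.2],"roll":0},{"fingers":32,"travel":[5.8,-8.65,15.2],"roll":0},{"fingers":0,"travel":[5.8,-8.65,15.2],"roll":0},{"fingers":0,"travel":[5.8,-8.65,15.2],"roll":0},{"fingers":0,"travel":[5.8,-8.65,15.2],"roll":0}]}}

```text
time_s: 17.35
tcp_pos: [0.6418, 0.094, 0.0388]
ee_rot: [[-1.0, 0.02, 0.003], [0.02, 1.0, -0.001], [-0.003, -0.001, -1.0]]
wrist_force: [-0.8, -2.3, 3.8]
gripper_width: 0.159
```

Request:
{"name": "arm_command", "arguments": {"rows": [{"fingers":0,"travel":[0,0,0],"roll":0},{"fingers":0,"travel":[0,0,-0.5],"roll":0},{"fingers":0,"travel":[0,0,-1],"roll":0},{"fingers":0,"travel":[0,0,-1.5],"roll":0},{"fingers":0,"travel":[0,0,-2],"roll":0},{"fingers":0,"travel":[0,0,-5],"roll":0},{"fingers":0,"travel":[0,0,-9],"roll":0},{"fingers":0,"travel":[0,0,-12],"roll":0},{"fingers":0,"travel":[0,0,-12],"roll":0}]}}

```text
time_s: 18.25
tcp_pos: [0.6436, 0.0963, 0.1627]
ee_rot: [[-1.0, 0.02, 0.011], [0.02, 1.0, 0.004], [-0.011, 0.004, -1.0]]
wrist_force: [0.6, -0.2, -0.5]
gripper_width: 0.158
```

```bash
python3 - <<'E'
from h import *
togo(bay(-1),.125)
E
```

```text
t 18.25 tcp [0.6436 0.0963 0.1627] w mm 13.7 F [ 0.6 -0.2 -0.5] yaw y 88.9 q [  23.   27.   -2.    0.  -60. -114.]
travel cm [  2.32 -37.56   3.59]
```

Request:
{"name": "arm_command", "arguments": {"rows": [{"fingers":0,"travel":[2.3,-37.6,0],"roll":-3.6},{"fingers":0,"travel":[2.3,-37.6,0],"roll":-3.6},{"fingers":0,"travel":[2.3,-37.6,0],"roll":-3.6},{"fingers":0,"travel":[2.3,-37.6,0],"roll":-3.6},{"fingers":0,"travel":[2.3,-37.6,0],"roll":-3.6},{"fingers":0,"travel":[2.3,-37.6,0],"roll":-3.6},{"fingers":0,"travel":[2.3,-37.6,0],"roll":-3.6},{"fingers":0,"travel":[2.3,-37.6,3.6],"roll":-3.6},{"fingers":0,"travel":[2.3,-37.6,3.6],"roll":-3.6},{"fingers":0,"travel":[2.3,-37.6,3.6],"roll":-3.6}]}}

```text
time_s: 19.25
tcp_pos: [0.6087, -0.2808, 0.1186]
ee_rot: [[-0.999, -0.041, -0.003], [-0.041, 0.999, 0.001], [0.003, 0.001, -1.0]]
wrist_force: [0.3, -1.0, -1.4]
gripper_width: 0.158
```

Request:
{"name": "arm_command", "arguments": {"rows": [{"fingers":0,"travel":[0,0,0],"roll":0},{"fingers":0,"travel":[0,0,0],"roll":0}]}}

```text
time_s: 19.45
tcp_pos: [0.6109, -0.2795, 0.1219]
ee_rot: [[-0.999, -0.044, 0.002], [-0.044, 0.999, -0.0], [-0.002, -0.001, -1.0]]
wrist_force: [0.5, 0.7, -1.3]
gripper_width: 0.158
```

```bash
cat >> h.py <<'E'
def tail(fn,hold):
    """bright bar in the hand: tail edge and side edges, in tool cm; hold = TCP above underside"""
    s=sense(); R=np.array(s["ee_rot"]); t=np.array(s["tcp_pos"]); C,p,d=shot("wrist",fn); W=cloud(C,d)
    q=(W-t)@R; m=(d>0)&(np.abs(q[...,2]-(hold-.010))<.004)&(np.abs(q[...,1])<.03)&(q[...,0]>.02)&(q[...,0]<.08)
    e=q[m]; c=e[:,0]<.042
    print("n",m.sum(),"tail x",np.percentile(e[:,0],[99,99.8])*100,"y range",np.percentile(e[c,1],[1,99])*100,"z",np.median(e[:,2])*100)
E
python3 - <<'E'
from h import *
togo(bay(-1),.0488)
tail("w8.png",.0268)
E
```

```text
t 19.45 tcp [ 0.6109 -0.2795  0.1219] w mm 13.8 F [ 0.5  0.7 -1.3] yaw y 92.5 q [-11.  31.  -1.   0. -58. -77.]
travel cm [-0.24  0.09  7.31]
n 3124 tail x [4.8424 4.8476] y range [-1.471   1.4335] z 1.5516808414285395
```

Request:
{"name": "arm_command", "arguments": {"rows": [{"fingers":0,"travel":[-0.15,0.1,0],"roll":0},{"fingers":0,"travel":[-0.15,0.1,3],"roll":0},{"fingers":0,"travel":[-0.15,0.1,5.5],"roll":0},{"fingers":0,"travel":[-0.15,0.1,6.5],"roll":0},{"fingers":0,"travel":[-0.15,0.1,7],"roll":0},{"fingers":0,"travel":[-0.15,0.1,7.35],"roll":0},{"fingers":0,"travel":[-0.15,0.1,7.35],"roll":0}]}}

```text
time_s: 20.2
tcp_pos: [0.6119, -0.2799, 0.0488]
ee_rot: [[-0.999, -0.042, 0.002], [-0.042, 0.999, -0.001], [-0.002, -0.001, -1.0]]
wrist_force: [-0.0, 0.7, 0.0]
gripper_width: 0.157
```

Request:
{"name": "arm_command", "arguments": {"rows": [{"fingers":32,"travel":[0,0,0],"roll":0},{"fingers":32,"travel":[0,0,0],"roll":0},{"fingers":32,"travel":[0,0,0],"roll":0},{"fingers":32,"travel":[0,0,-3],"roll":0},{"fingers":32,"travel":[0,0,-7],"roll":0},{"fingers":32,"travel":[0,0,-12],"roll":0},{"fingers":32,"travel":[0,0,-14],"roll":0}]}}

```text
time_s: 20.9
tcp_pos: [0.6134, -0.2808, 0.1934]
ee_rot: [[-0.999, -0.043, 0.009], [-0.043, 0.999, -0.004], [-0.009, -0.004, -1.0]]
wrist_force: [1.0, -0.1, -0.2]
gripper_width: 0.317
```

Request:
{"name": "arm_command", "arguments": {"rows": [{"fingers":32,"travel":[-8.5,0,0],"roll":0},{"fingers":32,"travel":[-8.5,0,0],"roll":0},{"fingers":32,"travel":[-8.5,0,0],"roll":0},{"fingers":32,"travel":[-8.5,0,0],"roll":0}]}}

```text
time_s: 21.3
tcp_pos: [0.696, -0.2759, 0.1858]
ee_rot: [[-0.999, -0.042, -0.002], [-0.042, 0.999, 0.0], [0.002, 0.001, -1.0]]
wrist_force: [0.0, 0.2, -1.3]
gripper_width: 0.319
```

```bash
python3 - <<'E'
from h import *
fins(.056,"w9.png")
togo((.70,.2305),.19)
E
```

```text
t 21.3 tcp [ 0.696  -0.2759  0.1858] yaw y 92.41294900777413
fin [ 0.6112 -0.2796  0.0567] size [28.5 12.2] long axis deg 2.7 px [271  79  16  38 598] travel cm [ 8.47 -0.02 12.92]
fin [ 0.617  -0.326   0.0566] size [28.7 13.1] long axis deg 2.1 px [213  84  17  38 619] travel cm [ 8.08 -4.68 12.92]
t 21.35 tcp [ 0.6955 -0.2762  0.1864] w mm 27.8 F [ 0.2 -0.2  0.5] yaw y 92.4 q [ -9.  36.  17.  -0. -71. -78.]
travel cm [-2.57 50.6  -0.35]
```

Request:
{"name": "arm_command", "arguments": {"rows": [{"fingers":32,"travel":[2.8,28,0],"roll":0},{"fingers":32,"travel":[2.8,28,0],"roll":0},{"fingers":32,"travel":[2.8,28,0],"roll":0},{"fingers":32,"travel":[2.8,28,0],"roll":0},{"fingers":32,"travel":[2.8,28,0],"roll":0},{"fingers":32,"travel":[2.8,28,0],"roll":0}]}}

```text
time_s: 21.95
tcp_pos: [0.6547, 0.0049, 0.1882]
ee_rot: [[-0.999, -0.044, 0.001], [-0.044, 0.999, 0.0], [-0.001, 0.0, -1.0]]
wrist_force: [0.6, -0.1, 0.7]
gripper_width: 0.321
```

Request:
{"name": "arm_command", "arguments": {"rows": [{"fingers":32,"travel":[0,27.5,0],"roll":3.3},{"fingers":32,"travel":[0,27.5,0],"roll":3.3},{"fingers":32,"travel":[0,27.5,0],"roll":3.3},{"fingers":32,"travel":[0,27.5,0],"roll":3.3},{"fingers":32,"travel":[0,27.5,0],"roll":3.3},{"fingers":32,"travel":[0,27.5,5],"roll":3.3},{"fingers":32,"travel":[0,27.5,8],"roll":3.3},{"fingers":32,"travel":[0,27.5,8],"roll":3.3}]}}

```text
time_s: 22.75
tcp_pos: [0.6405, 0.2756, 0.1014]
ee_rot: [[-1.0, 0.016, -0.011], [0.016, 1.0, -0.006], [0.011, -0.006, -1.0]]
wrist_force: [-0.6, -1.0, -1.8]
gripper_width: 0.321
```

```bash
python3 - <<'E'
from h import *
togo((.6442,.2767),.037)
E
```

```text
t 22.75 tcp [0.6405 0.2756 0.1014] w mm 27.9 F [-0.6 -1.  -1.8] yaw y 89.1 q [  36.   35.    3.   -0.  -58. -127.]
travel cm [-0.43  0.15  6.44]
```

Request:
{"name": "arm_command", "arguments": {"rows": [{"fingers":32,"travel":[-0.2,0,0],"roll":0},{"fingers":32,"travel":[-0.2,0,3],"roll":0},{"fingers":32,"travel":[-0.2,0,5.5],"roll":0},{"fingers":32,"travel":[-0.2,0,6.5],"roll":0},{"fingers":32,"travel":[-0.2,0,6.8],"roll":0},{"fingers":32,"travel":[-0.2,0,6.8],"roll":0},{"fingers":0,"travel":[-0.2,0,6.8],"roll":0},{"fingers":0,"travel":[-0.2,0,6.8],"roll":0},{"fingers":0,"travel":[-0.2,0,6.8],"roll":0},{"fingers":0,"travel":[-0.2,0,6.8],"roll":0}]}}

```text
time_s: 23.75
tcp_pos: [0.6474, 0.2774, 0.0403]
ee_rot: [[-1.0, 0.015, 0.002], [0.015, 1.0, 0.001], [-0.002, 0.001, -1.0]]
wrist_force: [0.5, 0.3, 3.5]
gripper_width: 0.157
```

Request:
{"name": "arm_command", "arguments": {"rows": [{"fingers":0,"travel":[0,0,-0.5],"roll":0},{"fingers":0,"travel":[0,0,-1],"roll":0},{"fingers":0,"travel":[0,0,-1.5],"roll":0},{"fingers":0,"travel":[0,0,-2],"roll":0},{"fingers":0,"travel":[0,0,-5],"roll":0},{"fingers":0,"travel":[0,0,-9],"roll":0},{"fingers":0,"travel":[0,0,-12],"roll":0},{"fingers":0,"travel":[0,0,-12],"roll":0}]}}

```text
time_s: 24.55
tcp_pos: [0.6499, 0.2789, 0.1672]
ee_rot: [[-1.0, 0.014, 0.012], [0.015, 1.0, 0.006], [-0.012, 0.007, -1.0]]
wrist_force: [1.3, 1.5, 0.0]
gripper_width: 0.156
```

```bash
python3 - <<'E'
from h import *
togo(bay(0),.125)
E
```

```text
t 24.55 tcp [0.6499 0.2789 0.1672] w mm 13.5 F [1.3 1.5 0. ] yaw y 89.2 q [  36.   32.    8.    0.  -65. -127.]
travel cm [  3.16 -51.23   3.84]
```

Request:
{"name": "arm_command", "arguments": {"rows": [{"fingers":0,"travel":[1.6,-25.6,0],"roll":0},{"fingers":0,"travel":[1.6,-25.6,0],"roll":0},{"fingers":0,"travel":[1.6,-25.6,0],"roll":0},{"fingers":0,"travel":[1.6,-25.6,0],"roll":0},{"fingers":0,"travel":[1.6,-25.6,0],"roll":0},{"fingers":0,"travel":[1.6,-25.6,0],"roll":0}]}}

```text
time_s: 25.15
tcp_pos: [0.6255, 0.0167, 0.1596]
ee_rot: [[-1.0, 0.021, -0.001], [0.021, 1.0, -0.0], [0.001, -0.0, -1.0]]
wrist_force: [0.3, 1.5, -1.6]
gripper_width: 0.16
```

Request:
{"name": "arm_command", "arguments": {"rows": [{"fingers":0,"travel":[1.6,-25.6,0],"roll":-3.3},{"fingers":0,"travel":[1.6,-25.6,0],"roll":-3.3},{"fingers":0,"travel":[1.6,-25.6,0],"roll":-3.3},{"fingers":0,"travel":[1.6,-25.6,0],"roll":-3.3},{"fingers":0,"travel":[1.6,-25.6,0],"roll":-3.3},{"fingers":0,"travel":[1.6,-25.6,3.8],"roll":-3.3},{"fingers":0,"travel":[1.6,-25.6,3.8],"roll":-3.3},{"fingers":0,"travel":[1.6,-25.6,3.8],"roll":-3.3},{"fingers":0,"travel":[1.6,-25.6,3.8],"roll":-3.3}]}}

```text
time_s: 26.05
tcp_pos: [0.6082, -0.2335, 0.1228]
ee_rot: [[-0.999, -0.044, 0.003], [-0.044, 0.999, -0.001], [-0.003, -0.001, -1.0]]
wrist_force: [-1.0, 0.3, -1.5]
gripper_width: 0.157
```

```bash
python3 - <<'E'
from h import *
togo(bay(0),.050)
tail("w10.png",.0275)
E
```

```text
t 26.05 tcp [ 0.6082 -0.2335  0.1228] w mm 13.6 F [-1.   0.3 -1.5] yaw y 92.5 q [ -7.  30.  -4.   0. -56. -81.]
travel cm [-0.31  0.08  7.28]
n 3319 tail x [5.0808 5.0958] y range [-1.4502  1.441 ] z 1.7132162618509452
```

Request:
{"name": "arm_command", "arguments": {"rows": [{"fingers":0,"travel":[-0.55,0.1,0],"roll":0},{"fingers":0,"travel":[-0.55,0.1,3],"roll":0},{"fingers":0,"travel":[-0.55,0.1,5.5],"roll":0},{"fingers":0,"travel":[-0.55,0.1,6.5],"roll":0},{"fingers":0,"travel":[-0.55,0.1,7],"roll":0},{"fingers":0,"travel":[-0.55,0.1,7.3],"roll":0},{"fingers":0,"travel":[-0.55,0.1,7.3],"roll":0}]}}

```text
time_s: 26.8
tcp_pos: [0.6135, -0.233, 0.0503]
ee_rot: [[-0.999, -0.043, 0.003], [-0.043, 0.999, -0.001], [-0.003, -0.001, -1.0]]
wrist_force: [-1.8, 1.9, 3.4]
gripper_width: 0.158
```

Request:
{"name": "arm_command", "arguments": {"rows": [{"fingers":32,"travel":[0,0,0],"roll":0},{"fingers":32,"travel":[0,0,0],"roll":0},{"fingers":32,"travel":[0,0,0],"roll":0},{"fingers":32,"travel":[0,0,-3],"roll":0},{"fingers":32,"travel":[0,0,-7],"roll":0},{"fingers":32,"travel":[0,0,-12],"roll":0},{"fingers":32,"travel":[0,0,-14],"roll":0}]}}

```text
time_s: 27.5
tcp_pos: [0.6146, -0.234, 0.1942]
ee_rot: [[-0.999, -0.043, 0.009], [-0.043, 0.999, -0.003], [-0.009, -0.003, -1.0]]
wrist_force: [0.8, 0.3, 0.7]
gripper_width: 0.32
```

Request:
{"name": "arm_command", "arguments": {"rows": [{"fingers":32,"travel":[-8.5,0,0],"roll":0},{"fingers":32,"travel":[-8.5,0,0],"roll":0},{"fingers":32,"travel":[-8.5,0,0],"roll":0},{"fingers":32,"travel":[-8.5,0,0],"roll":0}]}}

```text
time_s: 27.9
tcp_pos: [0.6971, -0.2294, 0.1868]
ee_rot: [[-0.999, -0.042, -0.002], [-0.042, 0.999, 0.0], [0.002, 0.0, -1.0]]
wrist_force: [-0.0, 0.3, 0.0]
gripper_width: 0.32
```

```bash
python3 - <<'E'
from h import *
fins(.056,"w11.png")
togo((.6436,.2305),.19)
E
```

```text
t 27.9 tcp [ 0.6971 -0.2294  0.1868] yaw y 92.40420115790981
fin [ 0.5818 -0.0181  0.0562] size [16.5  7.5] long axis deg 6.0 px [544  58  16  23 160] travel cm [10.61 21.58 13.08]
fin [ 0.6114 -0.2793  0.0566] size [29.4 12.9] long axis deg 2.4 px [213  75  18  39 633] travel cm [ 8.74 -4.64 13.03]
fin [ 0.6106 -0.2331  0.0568] size [28.6 12.2] long axis deg 2.5 px [271  77  16  38 598] travel cm [ 8.63 -0.02 13.02]
fin [ 0.617  -0.3263  0.0566] size [28.7 14.4] long axis deg 3.5 px [153  80  22  38 690] travel cm [ 8.38 -9.35 13.02]
t 27.95 tcp [ 0.6966 -0.2296  0.1874] w mm 27.7 F [-0.3  0.2  0.4] yaw y 92.4 q [ -6.  34.  15.  -0. -70. -82.]
travel cm [ 3.38 46.19 -0.24]
```

Request:
{"name": "arm_command", "arguments": {"rows": [{"fingers":32,"travel":[3.4,23,0],"roll":0},{"fingers":32,"travel":[3.4,23,0],"roll":0},{"fingers":32,"travel":[3.4,23,0],"roll":0},{"fingers":32,"travel":[3.4,23,0],"roll":0},{"fingers":32,"travel":[3.4,23,0],"roll":0},{"fingers":32,"travel":[3.4,23,0],"roll":0}]}}

```text
time_s: 28.55
tcp_pos: [0.652, 0.0023, 0.1893]
ee_rot: [[-0.999, -0.047, 0.001], [-0.047, 0.999, 0.001], [-0.001, 0.001, -1.0]]
wrist_force: [-0.4, 0.3, 0.5]
gripper_width: 0.319
```

Request:
{"name": "arm_command", "arguments": {"rows": [{"fingers":32,"travel":[0,23.2,0],"roll":3.3},{"fingers":32,"travel":[0,23.2,0],"roll":3.3},{"fingers":32,"travel":[0,23.2,0],"roll":3.3},{"fingers":32,"travel":[0,23.2,0],"roll":3.3},{"fingers":32,"travel":[0,23.2,0],"roll":3.3},{"fingers":32,"travel":[0,23.2,5],"roll":3.3},{"fingers":32,"travel":[0,23.2,8],"roll":3.3},{"fingers":32,"travel":[0,23.2,8],"roll":3.3},{"fingers":32,"travel":[0,23.2,8],"roll":3.3}]}}

```text
time_s: 29.45
tcp_pos: [0.6445, 0.2295, 0.109]
ee_rot: [[-1.0, 0.016, 0.001], [0.016, 1.0, -0.001], [-0.001, -0.001, -1.0]]
wrist_force: [-0.4, -0.0, 0.9]
gripper_width: 0.322
```

```bash
python3 - <<'E'
from h import *
togo((.6436,.2305),.038)
E
```

```text
t 29.45 tcp [0.6445 0.2295 0.109 ] w mm 28.1 F [-0.4 -0.   0.9] yaw y 89.1 q [  33.   33.    1.    0.  -57. -124.]
travel cm [0.1 0.1 7.1]
```

Request:
{"name": "arm_command", "arguments": {"rows": [{"fingers":32,"travel":[0.1,0.1,3],"roll":0},{"fingers":32,"travel":[0.1,0.1,5.5],"roll":0},{"fingers":32,"travel":[0.1,0.1,6.7],"roll":0},{"fingers":32,"travel":[0.1,0.1,7.1],"roll":0},{"fingers":32,"travel":[0.1,0.1,7.1],"roll":0},{"fingers":0,"travel":[0.1,0.1,7.1],"roll":0},{"fingers":0,"travel":[0.1,0.1,7.1],"roll":0},{"fingers":0,"travel":[0.1,0.1,7.1],"roll":0},{"fingers":0,"travel":[0.1,0.1,7.1],"roll":0}]}}

```text
time_s: 30.35
tcp_pos: [0.6435, 0.2316, 0.0384]
ee_rot: [[-1.0, 0.016, 0.002], [0.016, 1.0, 0.0], [-0.002, 0.0, -1.0]]
wrist_force: [-1.2, -2.3, 4.9]
gripper_width: 0.155
```

Request:
{"name": "arm_command", "arguments": {"rows": [{"fingers":0,"travel":[0,0,-0.5],"roll":0},{"fingers":0,"travel":[0,0,-1],"roll":0},{"fingers":0,"travel":[0,0,-1.5],"roll":0},{"fingers":0,"travel":[0,0,-2],"roll":0},{"fingers":0,"travel":[0,0,-5],"roll":0},{"fingers":0,"travel":[0,0,-9],"roll":0},{"fingers":0,"travel":[0,0,-13],"roll":0},{"fingers":0,"travel":[0,0,-13],"roll":0}]}}

```text
time_s: 31.15
tcp_pos: [0.6468, 0.234, 0.1764]
ee_rot: [[-1.0, 0.014, 0.015], [0.014, 1.0, 0.007], [-0.015, 0.007, -1.0]]
wrist_force: [0.2, 0.3, 0.2]
gripper_width: 0.16
```

```bash
python3 - <<'E'
from h import *
togo(bay(1),.17)
E
```

```text
t 31.15 tcp [0.6468 0.234  0.1764] w mm 13.9 F [0.2 0.3 0.2] yaw y 89.2 q [  33.   30.    5.    0.  -64. -124.]
travel cm [  3.16 -42.12   0.28]
```

Request:
{"name": "arm_command", "arguments": {"rows": [{"fingers":0,"travel":[3.2,-42.1,0],"roll":-80},{"fingers":0,"travel":[3.2,-42.1,0],"roll":-80},{"fingers":0,"travel":[3.2,-42.1,0],"roll":-80},{"fingers":0,"travel":[3.2,-42.1,0],"roll":-80},{"fingers":0,"travel":[3.2,-42.1,0],"roll":-80},{"fingers":0,"travel":[3.2,-42.1,0],"roll":-80},{"fingers":0,"travel":[3.2,-42.1,0],"roll":-80},{"fingers":0,"travel":[3.2,-42.1,0],"roll":-80},{"fingers":0,"travel":[3.2,-42.1,0],"roll":-80},{"fingers":0,"travel":[3.2,-42.1,0],"roll":-80}]}}

```text
time_s: 32.15
tcp_pos: [0.6036, -0.1923, 0.1674]
ee_rot: [[-0.19, -0.982, 0.001], [-0.982, 0.19, -0.0], [-0.0, -0.001, -1.0]]
wrist_force: [-0.2, 1.1, -1.0]
gripper_width: 0.157
```

Request:
{"name": "arm_command", "arguments": {"rows": [{"fingers":0,"travel":[0,0,0],"roll":-80},{"fingers":0,"travel":[0,0,0],"roll":-80},{"fingers":0,"travel":[0,0,0],"roll":-80},{"fingers":0,"travel":[0,0,0],"roll":-80},{"fingers":0,"travel":[0,0,0],"roll":-80},{"fingers":0,"travel":[0,0,0],"roll":-80},{"fingers":0,"travel":[0,0,0],"roll":-80},{"fingers":0,"travel":[0,0,0],"roll":-80},{"fingers":0,"travel":[0,0,0],"roll":-80},{"fingers":0,"travel":[0,0,0],"roll":-80}]}}

```text
time_s: 33.15
tcp_pos: [0.6045, -0.1882, 0.1675]
ee_rot: [[0.936, -0.353, 0.001], [-0.353, -0.936, 0.001], [0.001, -0.001, -1.0]]
wrist_force: [0.2, 0.3, -1.5]
gripper_width: 0.158
```

Request:
{"name": "arm_command", "arguments": {"rows": [{"fingers":0,"travel":[0,0,0],"roll":-23.3},{"fingers":0,"travel":[0,0,0],"roll":-23.3},{"fingers":0,"travel":[0,0,0],"roll":-23.3},{"fingers":0,"travel":[0,0,0],"roll":-23.3},{"fingers":0,"travel":[0,0,0],"roll":-23.3}]}}

```text
time_s: 33.65
tcp_pos: [0.6044, -0.1884, 0.1674]
ee_rot: [[0.999, 0.04, 0.001], [0.04, -0.999, 0.0], [0.001, -0.0, -1.0]]
wrist_force: [-0.4, -0.3, -2.0]
gripper_width: 0.161
```

```bash
sed -i 's/(np.abs(q\[...,1\])<.03)/(np.abs(q[...,1])<.03)\&(np.abs(q[...,1])>.0085)/' h.py; python3 - <<'E'
from h import *
togo(bay(1),.049)
tail("w12.png",.0265)
E
```

```text
t 33.65 tcp [ 0.6044 -0.1884  0.1674] w mm 14.0 F [-0.4 -0.3 -2. ] yaw y -87.7 q [ -3.  26.  -4.  -0. -61.  95.]
travel cm [ 0.49 -0.15 11.84]
n 1193 tail x [4.686  4.7189] y range [-1.5388  1.4035] z 1.5924432449025911
```

View pics/w12.png

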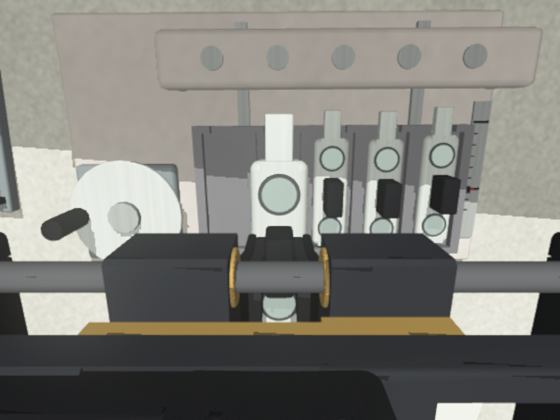

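The held carrier has its tongue towards the bridge (279,135), and the other three are in place at (332,190), (386,190) and (440,190). I'll lower it into bay +1.

Request:
{"name": "arm_command", "arguments": {"rows": [{"fingers":0,"travel":[0.55,-0.15,3],"roll":0},{"fingers":0,"travel":[0.55,-0.15,7],"roll":0},{"fingers":0,"travel":[0.55,-0.15,9.5],"roll":0},{"fingers":0,"travel":[0.55,-0.15,10.8],"roll":0},{"fingers":0,"travel":[0.55,-0.15,11.4],"roll":0},{"fingers":0,"travel":[0.55,-0.15,11.85],"roll":0},{"fingers":0,"travel":[0.55,-0.15,11.85],"roll":0}]}}

```text
time_s: 34.4
tcp_pos: [0.6103, -0.1871, 0.0493]
ee_rot: [[0.999, 0.042, 0.001], [0.042, -0.999, -0.0], [0.001, 0.0, -1.0]]
wrist_force: [0.4, 0.5, -1.6]
gripper_width: 0.161
```

Request:
{"name": "arm_command", "arguments": {"rows": [{"fingers":32,"travel":[0,0,0],"roll":0},{"fingers":32,"travel":[0,0,0],"roll":0},{"fingers":32,"travel":[0,0,0],"roll":0},{"fingers":32,"travel":[0,0,-3],"roll":0},{"fingers":32,"travel":[0,0,-7],"roll":0},{"fingers":32,"travel":[0,0,-12],"roll":0},{"fingers":32,"travel":[0,0,-14],"roll":0}]}}

```text
time_s: 35.1
tcp_pos: [0.6122, -0.1877, 0.1951]
ee_rot: [[0.999, 0.043, 0.01], [0.043, -0.999, -0.002], [0.01, 0.003, -1.0]]
wrist_force: [0.2, -0.0, 0.8]
gripper_width: 0.32
```

Request:
{"name": "arm_command", "arguments": {"rows": [{"fingers":32,"travel":[-10,0,0],"roll":0},{"fingers":32,"travel":[-10,0,0],"roll":0},{"fingers":32,"travel":[-10,0,0],"roll":0},{"fingers":32,"travel":[-10,0,0],"roll":0},{"fingers":32,"travel":[-10,0,0],"roll":0}]}}

```text
time_s: 35.6
tcp_pos: [0.5112, -0.1914, 0.1895]
ee_rot: [[0.999, 0.042, 0.003], [0.042, -0.999, -0.001], [0.003, 0.001, -1.0]]
wrist_force: [0.1, -0.3, -0.1]
gripper_width: 0.316
```

```bash
python3 - <<'E'
from h import *
C,p,d,W=fins(.056,"w13.png")
s=sense(); t=np.array(s["tcp_pos"])
m=(W[...,2]>.06)&(W[...,2]<.08)&(W[...,0]>.5)&(W[...,0]<.66)&(W[...,1]>-.12)&(W[...,1]<0.04)
print("knob",m.sum(),W[m].min(0),W[m].max(0))
togo((.583,-.0135),.15)
E
```

```text
t 35.6 tcp [ 0.5112 -0.1914  0.1895] yaw y -87.58705557026971
fin [ 0.6164 -0.3252  0.0566] size [29.7 14.7] long axis deg 3.4 px [439  59  24  40 735] travel cm [ 9.91 13.81 13.33]
fin [ 0.6093 -0.1871  0.0568] size [29.  11.5] long axis deg 2.1 px [272  61  15  39 583] travel cm [ 9.78 -0.02 13.3 ]
fin [ 0.6103 -0.2322  0.0566] size [30.1 13.7] long axis deg 2.5 px [326  62  19  40 678] travel cm [ 9.69  4.49 13.32]
fin [ 0.611  -0.279   0.0566] size [28.9 14.4] long axis deg 2.9 px [382  64  21  39 695] travel cm [ 9.56  9.16 13.32]
knob 626 [ 0.5722 -0.021   0.0601] [ 0.5895 -0.0023  0.0751]
t 35.65 tcp [ 0.5114 -0.1913  0.1892] w mm 27.7 F [ 0.   1.  -0.5] yaw y -87.6 q [ -3.  16. -15.   0. -59.  96.]
travel cm [  7.89 -17.46   3.93]
```

View pics/w13.png

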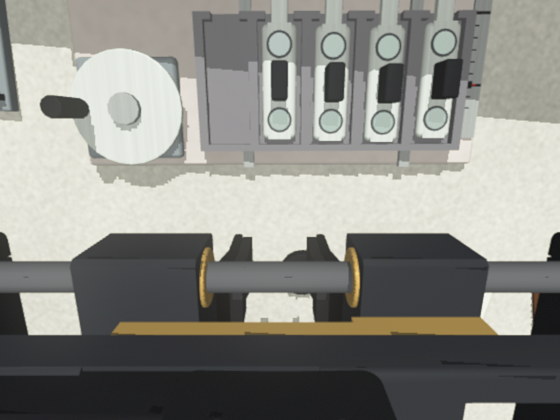

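All four carriers are in bays with equal fin heights (0.0566–0.0568) and tongues towards the bridge; one bay is empty at (230,85). The knob is at (60,106). Now to crank in: 60 mm is 1.5 turns clockwise.

Request:
{"name": "arm_command", "arguments": {"rows": [{"fingers":45,"travel":[7.7,-17.6,0],"roll":0},{"fingers":45,"travel":[7.7,-17.6,0],"roll":0},{"fingers":45,"travel":[7.7,-17.6,0],"roll":0},{"fingers":45,"travel":[7.7,-17.6,0],"roll":0},{"fingers":45,"travel":[7.7,-17.6,4],"roll":0},{"fingers":45,"travel":[7.7,-17.6,7.5],"roll":0},{"fingers":45,"travel":[7.7,-17.6,7.5],"roll":0}]}}

```text
time_s: 36.35
tcp_pos: [0.5769, -0.0117, 0.1082]
ee_rot: [[0.999, 0.042, -0.011], [0.042, -0.999, -0.002], [-0.011, 0.001, -1.0]]
wrist_force: [-0.4, 0.5, 0.7]
gripper_width: 0.444
```

```bash
python3 - <<'E'
from h import *
togo((.5811,-.0125),.0535)
E
```

```text
t 36.35 tcp [ 0.5769 -0.0117  0.1082] w mm 38.6 F [-0.4  0.5  0.7] yaw y -87.6 q [ 15.  25. -15.  -0. -51.  78.]
travel cm [0.48 0.09 5.47]
```

Request:
{"name": "arm_command", "arguments": {"rows": [{"fingers":45,"travel":[0.25,0.05,0],"roll":0},{"fingers":45,"travel":[0.25,0.05,3],"roll":0},{"fingers":45,"travel":[0.25,0.05,5.6],"roll":0},{"fingers":45,"travel":[0.25,0.05,5.6],"roll":0},{"fingers":0,"travel":[0.25,0.05,5.6],"roll":0},{"fingers":0,"travel":[0.25,0.05,5.6],"roll":0},{"fingers":0,"travel":[0.25,0.05,5.6],"roll":0},{"fingers":0,"travel":[0.25,0.05,5.6],"roll":0},{"fingers":0,"travel":[0.25,0.05,5.6],"roll":0}]}}

```text
time_s: 37.25
tcp_pos: [0.5831, -0.0118, 0.0593]
ee_rot: [[0.999, 0.042, 0.003], [0.042, -0.999, 0.001], [0.004, -0.001, -1.0]]
wrist_force: [-1.6, 4.2, 6.5]
gripper_width: 0.2
```

```bash
python3 - <<'E'
from h import *
togo((.5811,-.0125),.0535)
s=sense(); R=np.array(s["ee_rot"]); ax=np.array([.583,-.0532]); k=np.array(s["tcp_pos"])[:2]
a0=np.degrees(np.arctan2(*(k-ax)[::-1])); print(a0,np.linalg.norm(k-ax))
N=35; a=np.radians(a0-np.arange(N+1)*540/N); pts=ax+.0403*np.c_[np.cos(a),np.sin(a)]; pts[0]=k
for b in range(0,N,7):
    print([[round(float(x),2) for x in R[:2,:2].T@(pts[b+i]-pts[b])*100] for i in range(1,8)])
E
```

```text
t 37.25 tcp [ 0.5831 -0.0118  0.0593] w mm 17.4 F [-1.6  4.2  6.5] yaw y -87.6 q [ 15.  28. -18.  -0. -44.  78.]
travel cm [-0.2   0.07  0.58]
89.88237826902237 0.04144597633937793
[[1.06, 0.31], [2.03, 0.78], [2.85, 1.49], [3.45, 2.39], [3.78, 3.42], [3.83, 4.5], [3.59, 5.56]]
[[-0.51, 0.95], [-1.26, 1.74], [-2.19, 2.29], [-3.23, 2.58], [-4.31, 2.58], [-5.36, 2.29], [-6.28, 1.74]]
[[-0.75, -0.78], [-1.26, -1.73], [-1.5, -2.79], [-1.45, -3.87], [-1.12, -4.9], [-0.52, -5.8], [0.29, -6.51]]
[[0.97, -0.47], [2.04, -0.66], [3.12, -0.57], [4.13, -0.19], [5.01, 0.45], [5.68, 1.29], [6.11, 2.29]]
[[0.15, 1.07], [0.0, 2.14], [-0.42, 3.14], [-1.1, 3.99], [-1.97, 4.62], [-2.99, 5.0], [-4.06, 5.1]]
```

Request:
{"name": "arm_command", "arguments": {"rows": [{"fingers":0,"travel":[1.06,0.31,0],"roll":0},{"fingers":0,"travel":[2.03,0.78,0],"roll":0},{"fingers":0,"travel":[2.85,1.49,0],"roll":0},{"fingers":0,"travel":[3.45,2.39,0],"roll":0},{"fingers":0,"travel":[3.78,3.42,0],"roll":0},{"fingers":0,"travel":[3.83,4.5,0],"roll":0},{"fingers":0,"travel":[3.59,5.56,0],"roll":0}]}}

```text
time_s: 37.95
tcp_pos: [0.6215, -0.0671, 0.0592]
ee_rot: [[0.999, 0.042, 0.003], [0.042, -0.999, -0.0], [0.003, 0.0, -1.0]]
wrist_force: [-2.2, 4.7, 8.5]
gripper_width: 0.198
```

Request:
{"name": "arm_command", "arguments": {"rows": [{"fingers":0,"travel":[-0.51,0.95,0],"roll":0},{"fingers":0,"travel":[-1.26,1.74,0],"roll":0},{"fingers":0,"travel":[-2.19,2.29,0],"roll":0},{"fingers":0,"travel":[-3.23,2.58,0],"roll":0},{"fingers":0,"travel":[-4.31,2.58,0],"roll":0},{"fingers":0,"travel":[-5.36,2.29,0],"roll":0},{"fingers":0,"travel":[-6.28,1.74,0],"roll":0}]}}

```text
time_s: 38.65
tcp_pos: [0.5622, -0.0853, 0.0593]
ee_rot: [[0.999, 0.043, 0.011], [0.043, -0.999, 0.002], [0.011, -0.001, -1.0]]
wrist_force: [7.7, 6.1, -0.1]
gripper_width: 0.193
```

Request:
{"name": "arm_command", "arguments": {"rows": [{"fingers":0,"travel":[-0.75,-0.78,0],"roll":0},{"fingers":0,"travel":[-1.26,-1.73,0],"roll":0},{"fingers":0,"travel":[-1.5,-2.79,0],"roll":0},{"fingers":0,"travel":[-1.45,-3.87,0],"roll":0},{"fingers":0,"travel":[-1.12,-4.9,0],"roll":0},{"fingers":0,"travel":[-0.52,-5.8,0],"roll":0},{"fingers":0,"travel":[0.29,-6.51,0],"roll":0}]}}

```text
time_s: 39.35
tcp_pos: [0.5574, -0.0222, 0.0591]
ee_rot: [[0.999, 0.042, -0.002], [0.042, -0.999, -0.002], [-0.003, 0.002, -1.0]]
wrist_force: [-3.6, -1.2, 14.2]
gripper_width: 0.198
```

Request:
{"name": "arm_command", "arguments": {"rows": [{"fingers":0,"travel":[0.97,-0.47,0],"roll":0},{"fingers":0,"travel":[2.04,-0.66,0],"roll":0},{"fingers":0,"travel":[3.12,-0.57,0],"roll":0},{"fingers":0,"travel":[4.13,-0.19,0],"roll":0},{"fingers":0,"travel":[5.01,0.45,0],"roll":0},{"fingers":0,"travel":[5.68,1.29,0],"roll":0},{"fingers":0,"travel":[6.11,2.29,0],"roll":0}]}}

```text
time_s: 40.05
tcp_pos: [0.6229, -0.0407, 0.0592]
ee_rot: [[0.999, 0.043, 0.005], [0.043, -0.999, 0.001], [0.005, -0.001, -1.0]]
wrist_force: [0.8, 2.8, 8.0]
gripper_width: 0.199
```

Request:
{"name": "arm_command", "arguments": {"rows": [{"fingers":0,"travel":[0.15,1.07,0],"roll":0},{"fingers":0,"travel":[0,2.14,0],"roll":0},{"fingers":0,"travel":[-0.42,3.14,0],"roll":0},{"fingers":0,"travel":[-1.1,3.99,0],"roll":0},{"fingers":0,"travel":[-1.97,4.62,0],"roll":0},{"fingers":0,"travel":[-2.99,5,0],"roll":0},{"fingers":0,"travel":[-4.06,5.1,0],"roll":0},{"fingers":0,"travel":[-4.06,5.1,0],"roll":0},{"fingers":0,"travel":[-4.06,5.1,0],"roll":0}]}}

```text
time_s: 40.95
tcp_pos: [0.5821, -0.092, 0.0591]
ee_rot: [[0.999, 0.042, 0.002], [0.042, -0.999, 0.003], [0.002, -0.003, -1.0]]
wrist_force: [-2.1, 12.1, 10.0]
gripper_width: 0.193
```

Request:
{"name": "arm_command", "arguments": {"rows": [{"fingers":45,"travel":[0,0,0],"roll":0},{"fingers":45,"travel":[0,0,0],"roll":0},{"fingers":45,"travel":[0,0,0],"roll":0},{"fingers":45,"travel":[0,0,-3],"roll":0},{"fingers":45,"travel":[0,0,-7],"roll":0},{"fingers":45,"travel":[0,0,-11],"roll":0},{"fingers":45,"travel":[0,0,-14],"roll":0},{"fingers":45,"travel":[0,0,-14],"roll":0}]}}

```text
time_s: 41.75
tcp_pos: [0.5837, -0.0952, 0.2021]
ee_rot: [[0.999, 0.042, 0.008], [0.042, -0.999, -0.001], [0.008, 0.001, -1.0]]
wrist_force: [0.1, -0.1, 0.6]
gripper_width: 0.449
```

```bash
python3 - <<'E'
from h import *
togo((.55,-.29),.20)
E
```

```text
t 41.75 tcp [ 0.5837 -0.0952  0.2021] w mm 39.1 F [ 0.1 -0.1  0.6] yaw y -87.6 q [  6.  20.  -8.   0. -62.  86.]
travel cm [-4.18 19.32  0.19]
```

Request:
{"name": "arm_command", "arguments": {"rows": [{"fingers":45,"travel":[-4.2,21.5,0],"roll":0},{"fingers":45,"travel":[-4.2,21.5,0],"roll":0},{"fingers":45,"travel":[-4.2,21.5,0],"roll":0},{"fingers":45,"travel":[-4.2,21.5,0],"roll":0},{"fingers":45,"travel":[-4.2,21.5,0],"roll":0},{"fingers":45,"travel":[-4.2,21.5,0],"roll":0},{"fingers":45,"travel":[-4.2,21.5,0],"roll":0}]}}

```text
time_s: 42.45
tcp_pos: [0.5476, -0.3112, 0.1958]
ee_rot: [[0.999, 0.04, -0.003], [0.04, -0.999, 0.001], [-0.003, -0.002, -1.0]]
wrist_force: [-0.2, 0.2, -0.5]
gripper_width: 0.448
```

```bash
python3 - <<'E'
from h import *
C,p,d,W=fins(.056,"w14.png"); np.savez("pics/w14.npz",p=p,d=d,R=C[3],o=C[4])
b=cv2.imread("pics/w14.png"); u,v=proj(C,(.65,-.345,.018)).astype(int); print(u,v)
x0,y0=max(0,u-130),max(0,v-90); print(x0,y0)
cv2.imwrite("pics/w14b.png",cv2.resize(b[y0:y0+195,x0:x0+260],(780,585),interpolation=cv2.INTER_CUBIC))
E
```

```text
t 42.45 tcp [ 0.5476 -0.3112  0.1958] yaw y -87.70325958189065
fin [ 0.6769 -0.3229  0.0567] size [29.9 13.8] long axis deg 2.5 px [292  19  18  42 708] travel cm [12.91  1.7  13.87]
fin [ 0.6698 -0.1843  0.0566] size [29.8 14.2] long axis deg 2.0 px [117  21  23  42 767] travel cm [ 12.76 -12.17  13.9 ]
fin [ 0.6705 -0.2303  0.0566] size [29.8 13.7] long axis deg 3.0 px [175  23  21  41 703] travel cm [12.64 -7.57 13.89]
fin [ 0.6715 -0.2768  0.0567] size [29.6 13. ] long axis deg 1.6 px [235  24  17  41 673] travel cm [12.55 -2.92 13.87]
320 81
190 0
```

View pics/w14b.png

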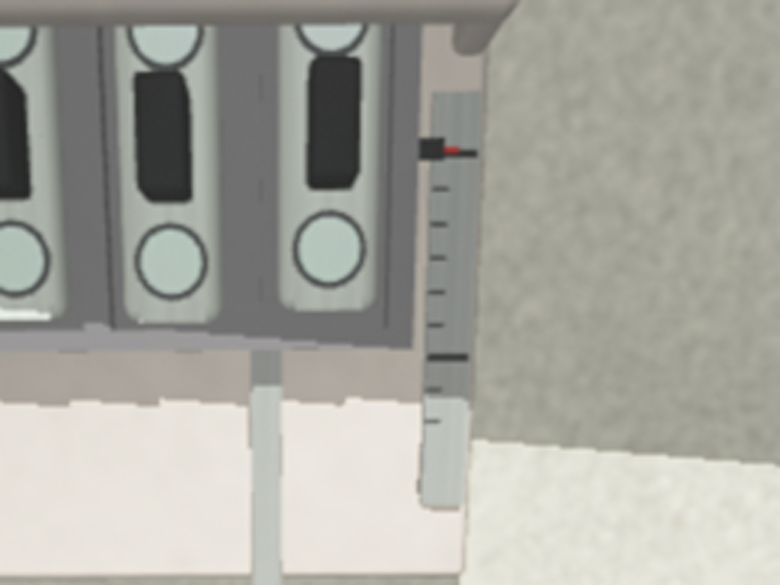

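The pointer (452,150) is level with the read mark (465,153). The 1 mm offset in the picture matches the parallax of the raised pointer, and the fins moved 60.1–60.5 mm. All carriers are level and the arm is clear, so I'm handing in.

```bash
python3 -c "
from station import *
print(finish_job())"
```

```text
the job is handed in; nothing more can be done
None
```

I cranked the tray out to the load mark and laid the loose carrier and the three from the clip strip in four bays. I then cranked the tray 1.5 turns in to the read mark and handed the job in at about 42.5 s. `finish_job` gave no verdict.

- **Load mark:** after cranking out, the pointer measured within about 0.1 mm of the mark. It was still on it in the pictures after the carriers went in; I did not measure it again at that point.
- **Carriers:** all four fin tops read 0.0566–0.0568 m (0.056 expected when home), all within about 2 mm of the bay centres before the crank in. The tongues pointed through the bridge-side notches.
- **Read mark:** the carriers moved 60.1–60.5 mm with the tray. The last picture shows the pointer on the read mark; an apparent 1 mm offset there fits the parallax of the raised pointer. I worked that out by hand rather than with a script.
- **Other checks:** the one small disagreement was the scale's direction, which gave a yaw of 4.3° where the tray edges gave 2.4–2.9°; I used 2.5°. I saw no grip slip and no carrier knocked aside. The arm was clear when I handed in. I did not re-measure the other desk objects, but no move went down near them.

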